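# Load a valve block into the assembly nest and lock it

### The arm

A 6-joint arm with a two-finger parallel gripper is mounted at the origin on a cart in front of the work surface, level with it; the furniture and walls round the work are solid. World frame = base frame: x ahead of the robot, y to its left, z up, the work surface at z = 0. Lengths are in m, angles in rad, forces in N, time in s.
With the tool pointing down it reaches from about 0.3 to 0.875 m from the base axis. Payload 6.4 kg.
Tool frame: the origin (TCP) lies at the very end of the fingers, on their centre line; the grasp point (between the pads) lies 19 mm behind it; x points along the fingers, z is the direction in which the jaws open and shut, and the axes are right-handed (so a half turn about x gives the same grasp; the last joint's range is limited). The gripper opens to 88 mm and grips with 3 to 60 N. Pads are 18 mm wide; open, the fingers measure 123 mm over their backs; the gripper's body (75 mm by 187 mm) begins 45 mm behind the grasp point.
Start: joints at [-1.473, 0.181, 1.607, -0, 1.354, -0.206], TCP at [0.172, -0.549, 0.239] pointing down, gripper open.
Joint ranges: [-2.99, 2.99], [-0.89, 2.07], [0.3, 2.58], [-1.14, 4.28], [0, 2.63], [-3.12, 3.12]. Speed limits (rad/s): [2.57, 2.57, 3.01, 3.14, 3.14, 3.14].

### API

Orientations are given as a unit quaternion [w, x, y, z].
In Python, from bench import manip gives the robot as it stands. The module is installed in compiled form; this text tells all that it offers.
- The arm moves only by the tool servo_tool, never from a script. Its argument "steps" is a list of rows, each an object of numbers: "rx", "ry", "rz": the turn, a rotation vector about the tool's x, y, z in rad; "tx", "ty", "tz": the shift along the tool's x, y, z in m; "claw": the opening in per cent of the stroke, from 0 (shut) to 100 (fully open). In form: [{"rx": .., "ry": .., "rz": .., "tx": .., "ty": .., "tz": .., "claw": ..}, ...]. A call has 1 to 8 rows; each row shifts and turns the pose as measured when the row begins, along the tool's axes as they then stand; what a row does not reach is not made up. A row lasts 1/10 s, in which the tool goes at most 50 mm and 8.59 degrees, less where a joint would pass 70% of its speed; a pose out of reach is approached as far as the arm can. A call is refused whole if a number of a shift passes 0.05 or a number of a turn 0.15, either way. A call with a gripper value outside its range is refused whole. The fingers move at their own pace and stop on an object; "force" is the grip in N (left out, the last holds). Time passes only in rows, so rows that do not move let the fingers close. It gives the time, the measured TCP pose, the force and the opening at its end, in the units of the state.
- manip.observe(): the state, without advancing time (a new reading comes with each control period).
- manip.grab_frame(name): name is "scene" or "top"; returns a dict with "color" (420x560x3 uint8, red, green, blue), "range_z" (420x560 float32, m along the optical axis (not along the pixel's ray), 0 where there is no reading), "intrinsics" (3x3 intrinsics, pixels), "rvec" (rotation vector, rad) and "tvec" (3), from world to camera coordinates, as OpenCV has them. Camera axes: x right, y down, z forward; pixel columns grow to the right and rows downward; lengths in m; the calibration is good to about 2 mm. A picture is of the moment at which its call begins.
- manip.sign_off(): hands the job in, once; it reports no verdict.
The state is a dict: "time": time; "qpos": joint angles; "qd": joint speeds; "joint_efforts": joint torques, N m; "eef_pos": TCP position; "ee_rot": TCP orientation; "contact_force": force on the tool from outside, world axes, zero at the start; "moment": the same for the moment, N m; "width": finger opening in m.
Only numpy, scipy, OpenCV 4.12 (cv2) and the standard library are available. Lean on these libraries where they do the work, as an engineer would, in place of code of your own. Each camera call takes 0.05 s, during which the arm holds its last target.

### The job

Lift the aluminium valve block out of its upright stand and lay it on the bench with its three ports facing up, letting go of it. Then take it again from above, set it fully home in the pocket of the assembly nest, ports still up and either way round, and swing the clamp lever over it until it is fully shut against its stop. Leave the paste tin, the loose sleeve and the loose coupling near the work where they are.

Things in the scene. Friction and masses are not known exactly. Their poses are not given: they have to be found in the camera images.
- block: plain light aluminium valve block, 52 x 42 x 90 mm (own x, y, z), 0.35 kg. Origin at the centre of its 52 x 42 end face, on which it stands at the start; own z runs along its 90 mm length. The face looking along own +x (42 x 90 mm) has three round ports in a row; ports up means own x points up
- block_center (a point): centre of the valve block
- stand: fixed grey sheet-metal stand holding the block upright: base 90 x 80 x 8 mm, socket with 8 mm walls, 72 x 62 mm outside, rim 33 mm above the bench; socket floor 8 mm above the bench, so the block's upper 65 mm stand clear (top at 98 mm). Origin on the bench under the socket's centre; the block's own x and y lie along the stand's at the start; the 42 mm of the block lie along its y
- nest: fixed assembly nest; origin on the bench under the pocket's centre, own x along the pocket, z up. Dark bed plate 12 mm thick (x -85 to +61, y +-46 mm) with an aluminium socket block 116 x 68 mm, top at 42 mm; rectangular pocket 93 x 45 mm (x, y), mouth with 5 mm chamfer, floor at 12 mm. The seated block stands out 22 mm, top at 64 mm, centre at 38 mm. Stop pin at x -52, y -13 mm, top at 75 mm
- pocket_floor (a point): centre of the pocket's floor, 12 mm above the bench
- pivot (a point): on the vertical hinge axis of the clamp lever, nest frame x -70, y 0 mm, at the height of the lever's underside (67 mm)
- lever (a joint): clamp lever, a flat steel bar 18 mm wide and 10 mm thick, underside 67 mm above the bench, turning level about its pivot post and staying where it is left: 0 = fully shut, lying along the pocket's middle line (nest +x from the pivot) against the stop pin; grows in rad as it opens towards the nest's +y, to 1.9
- knob (a point): middle of the lever's upright black knob, 20 mm diameter, 42 mm tall (77 to 119 mm above the bench); 80 mm from the hinge axis, 102 mm above the bench
- paste_tin: bystander: round tin 70 mm diameter, 55 mm tall; origin at the centre of its underside
- sleeve_2: bystander: plain light grey tube standing upright, 34 mm diameter, 41 mm tall; origin at the centre of its underside
- coupling_04: bystander: white metal coupling with two bands, standing upright, 29 mm diameter, 48 mm tall; origin at the centre of its underside
Mind the look-alikes: they are no part of the job. Leave any orange look-alike of the block alone.

How it is judged:
On the way, in this order (a step that is already met when the one before it is completed fails the run):
1. the block lies on the bench, ports up, and is let go (angle between block's own x axis and vertical below 0.1 rad and height (world z) of block_center below 0.03 m and contact force between the fingers and block below 0.3 N and linear speed of block below 0.03 m/s), for 0.2 s.
2. the block is fully home in the pocket, ports up (horizontal distance between block_center and nest below 0.005 m and z of block_center in the frame of nest between 0.034 and 0.0405 m and angle between block's own x axis and vertical below 0.06 rad and angle between the z axis of block and the x axis of nest, either way round below 0.08 rad), for 0.2 s.
At the end, for the whole second after the job is handed in: the block rests in the nest's pocket, ports up (within 0.06 rad), its centre within 5 mm of the pocket's middle and 34 to 40.5 mm above the nest's underside, its length along the pocket (within 0.08 rad), at rest; the lever within 0.08 rad of fully shut (all of step 2 and value of joint lever below 0.08 rad and linear speed of block below 0.02 m/s and velocity of joint lever below 0.05 rad/s); the robot touches nothing.
It fails at once if the paste tin is moved more than 40 mm (distance of paste_tin from where it was at the start of the episode above 0.04 m).
It fails at once if the sleeve is moved more than 40 mm (distance of sleeve_2 from where it was at the start of the episode above 0.04 m).
It fails at once if the coupling is moved more than 40 mm (distance of coupling_04 from where it was at the start of the episode above 0.04 m).
It also fails if it takes over 70 s, if anything falls off the work surface, if the arm or the gripper's body presses on something with over 40 N, if the wrist force passes 120 N, or if a joint passes its speed limit or range.

## Working session

There is one attempt and no reset: what is moved stays moved. The work goes in short steps, Python scripts to look and compute and a tool call to move; the robot and the scene stay as the last step left them, time stands still between calls to the robot, and variables do not carry over. Pictures are saved under pics/ and viewed, and the job is handed in when it is done.

Besides the shell and the picture viewer there is one more tool, called after "Request:" in YAML: its name, and indented under it one key for each argument. servo_tool: Moves the arm, as the interface text tells. Its arguments: {"type":"object","properties":{"steps":{"type":"array"},"force":{"type":"number"}},"required":["steps"]}

```bash
mkdir -p pics
cat > h.py <<'E'
import numpy as np, cv2
from bench import manip
def cam(n):
    f=manip.grab_frame(n); R=cv2.Rodrigues(np.array(f['rvec'],float))[0]; t=np.array(f['tvec'],float).reshape(3)
    K=np.array(f['intrinsics']); z=f['range_z']; h,w=z.shape
    u,v=np.meshgrid(np.arange(w),np.arange(h))
    P=np.stack([(u-K[0,2])/K[0,0]*z,(v-K[1,2])/K[1,1]*z,z],-1)
    W=(P-t)@R; W[z==0]=np.nan
    return f['color'],W,(K,R,t)
def proj(c,p):
    K,R,t=c; q=(np.atleast_2d(p)@R.T+t)@K.T; return q[:,:2]/q[:,2:]
E
python3 - <<'E'
from h import *
for n in ('scene','top'):
    c,W,C=cam(n); np.savez(n+'.npz',c=c,W=W,K=C[0],R=C[1],t=C[2])
    cv2.imwrite(f'pics/{n}0.png',c[:,:,::-1]); print(n,-C[1].T@C[2])
print(manip.observe())
E
```

```text
scene [0.25312641 0.49052455 0.63693046]
top [ 0.48892027 -0.10619516  0.95749966]
{'time': 0.1, 'qpos': array([-1.47334517e+00,  1.81465931e-01,  1.60787373e+00,  2.10204439e-06,
        1.35379164e+00, -2.06303885e-01]), 'qd': array([-1.25783770e-03, -2.12764298e-03, -8.74189448e-04, -1.88346870e-03,
       -9.30150892e-04, -5.02059274e-05]), 'joint_efforts': array([ 1.24632734e-03, -4.34819770e+01, -3.42695367e+01,  7.04049272e-02,
        3.39951273e-02, -3.16095498e-05]), 'eef_pos': array([ 0.1719546 , -0.54819893,  0.23791725]), 'ee_rot': array([ 0.56952865,  0.41900273,  0.5702539 , -0.41819173]), 'contact_force': array([-0.25562098,  0.021596  ,  0.11113991]), 'moment': array([ 0.00058412,  0.01823834, -0.00193128]), 'width': 0.08849042840253743}
```

View pics/scene0.png

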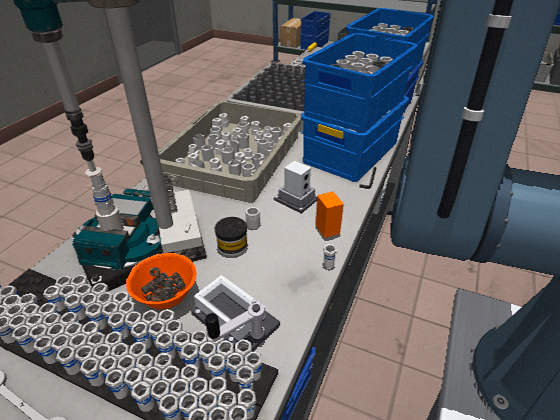

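View pics/top0.png

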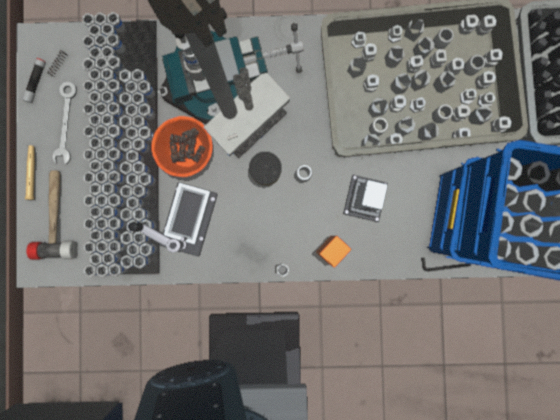

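Run:
```python
from h import *
a=np.load('scene.npz');b=np.load('top.npz')
x=cv2.resize(a['c'][150:250,255:365],None,fx=5,fy=5,interpolation=2)
y=cv2.resize(b['c'][165:290,250:400],None,fx=4,fy=4,interpolation=2)[:500]
z=cv2.resize(b['c'][170:270,115:235],None,fx=5,fy=5,interpolation=2)
z2=cv2.resize(a['c'][270:350,180:290],None,fx=5,fy=5,interpolation=2)
cv2.imwrite('pics/c1.png',x[:,:,::-1]);cv2.imwrite('pics/c2.png',y[:,:,::-1]);cv2.imwrite('pics/c3.png',z[:,:,::-1]);cv2.imwrite('pics/c4.png',z2[:,:,::-1])
W=b['W']
for n,(u,v) in dict(block=(374,193),orange=(335,251),tin=(265,168),sleeve=(304,173),coup=(282,270),lever=(160,236),pivot=(173,244),knob=(135,227),pocket=(186,212)).items(): print(n,W[v,u].round(4))
```

```text
block [ 0.5619 -0.2984  0.0969]
orange [ 0.4483 -0.2181  0.0911]
tin [ 0.6235 -0.0813  0.0579]
sleeve [ 0.619  -0.1664 -0.0022]
coup [ 0.4068 -0.1118  0.0211]
lever [0.4866 0.1358 0.0784]
pivot [0.4698 0.1075 0.086 ]
knob [0.5054 0.1735 0.1184]
pocket [0.5377 0.0958 0.0126]
```

View pics/c1.png

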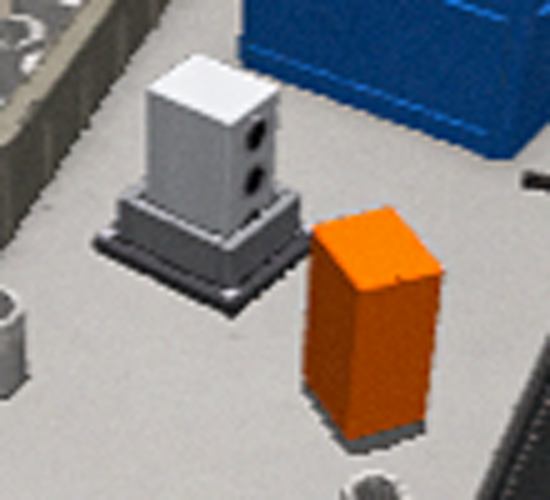

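View pics/c2.png

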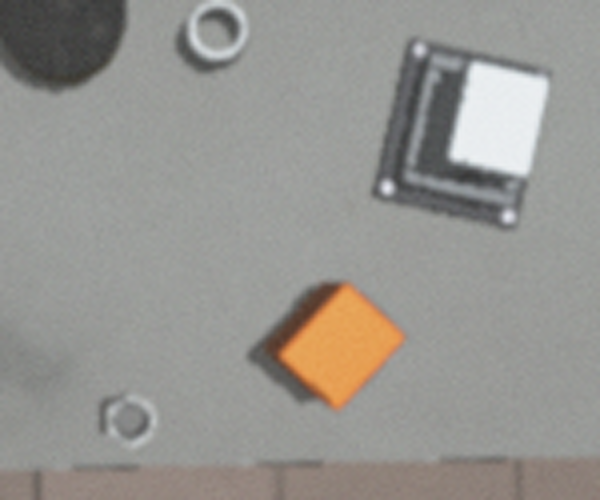

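View pics/c3.png

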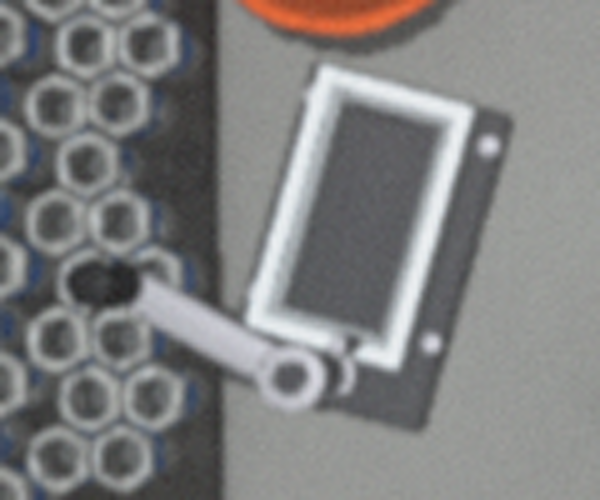

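View pics/c4.png

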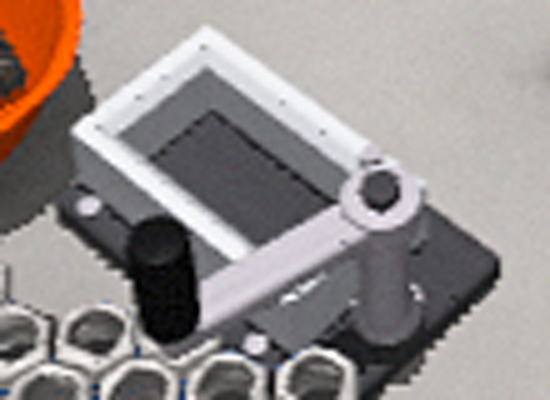

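```bash
cat >> h.py <<'E'
def ray(C,uv,z):
    K,R,t=C; uv=np.atleast_2d(uv).astype(float); d=np.c_[(uv[:,0]-K[0,2])/K[0,0],(uv[:,1]-K[1,2])/K[1,1],np.ones(len(uv))]@R
    o=-R.T@t; return o+d*((z-o[2])/d[:,2])[:,None]
def rect(C,m,z):
    m=m.astype(np.uint8); n,l,s,ce=cv2.connectedComponentsWithStats(m); i=1+np.argmax(s[1:,4]); v,u=np.where(l==i)
    p=ray(C,np.c_[u,v],z)[:,:2]; r=cv2.minAreaRect((p*1000).astype(np.float32)); return r,cv2.boxPoints(r),p.mean(0)
E
python3 - <<'E'
from h import *
for n in ('top','scene'):
    a=np.load(n+'.npz'); C=(a['K'],a['R'],a['t']); W=a['W']; x,y,z=np.moveaxis(W,-1,0); c=a['c'].astype(int)
    def go(nm,m,zz):
        if m.sum()>10:
            r,b,me=rect(C,m,zz); print(n,nm,np.round(r[0],1),np.round(r[1],1),round(r[2],1),'mean',(me*1000).round(1)); 
    box=lambda x0,x1,y0,y1,z0,z1:(x>x0)&(x<x1)&(y>y0)&(y<y1)&(z>z0)&(z<z1)
    go('blocktop',box(.5,.63,-.36,-.24,.09,.105),.098)
    go('standrim',box(.48,.65,-.36,-.2,.026,.04),.033)
    go('standbase',box(.48,.65,-.36,-.2,.003,.015),.008)
    go('sock',box(.43,.62,.03,.17,.034,.050),.042)
    go('bed',box(.43,.62,.03,.17,.006,.018),.012)
    go('lever',box(.4,.62,.05,.22,.07,.083),.077)
    go('knob',box(.4,.62,.1,.22,.110,.125),.119)
    go('orange',box(.4,.5,-.27,-.17,.08,.1),.09)
    go('tin',box(.55,.7,-.15,0,.05,.065),.055)
    go('sleeve',box(.55,.68,-.22,-.13,.03,.05),.041)
    go('coup',box(.35,.45,-.16,-.06,.03,.06),.048)
E
```

```text
top blocktop [ 559.3 -298.2] [42.6 53.2] 75.1 mean [ 559.6 -298.3]
top standrim [ 559.7 -298.3] [62. 72.] 75.0 mean [ 551.8 -283.9]
top standbase [ 560.5 -298.2] [84.6 95.1] 75.6 mean [ 556.1 -285.1]
top sock [535.   87.7] [ 69.6 116.1] 72.6 mean [536.2  88.7]
top bed [536.2  91.5] [41.6 93.2] 73.0 mean [536.   91.4]
top lever [482.9 138.5] [94.7 27.3] 63.5 mean [483.6 134.7]
top knob [507.5 177.2] [19.5 19.2] 43.9 mean [507.6 177.1]
top orange [ 449.2 -218.4] [42.6 52.2] 45.6 mean [ 449.1 -218.3]
top tin [626.1 -81.2] [67.3 67.7] 88.6 mean [626.  -81.2]
top sleeve [ 614.3 -162.7] [31.9 32.1] 88.4 mean [ 614.4 -163.5]
top coup [ 410.2 -112.7] [23.1 27.1] 88.5 mean [ 410.1 -112.8]
scene blocktop [ 558.6 -291.6] [50.5 56.9] 74.8 mean [ 558.5 -291.6]
scene standrim [ 559.3 -291.5] [69.8 76.9] 76.5 mean [ 553.6 -280.5]
scene standbase [ 560.  -294.2] [82.2 92.3] 75.8 mean [ 551.6 -274.4]
scene sock [547.6  87. ] [72.  92.6] 72.6 mean [555.4  84.1]
scene bed [477.5 108.4] [93.1 54.9] 70.9 mean [469.7 107.7]
scene lever [481.3 143.4] [102.4  37.5] 71.5 mean [482.5 140. ]
scene knob [505.6 182.1] [18.1 24.4] 30.9 mean [505.5 182.2]
scene orange [ 447.6 -210.9] [47.4 61.3] 45.1 mean [ 447.2 -210.5]
scene tin [625.1 -77.3] [69.5 72.2] 24.0 mean [625.  -77.7]
scene sleeve [ 613.4 -157. ] [32.3 44.5] 26.4 mean [ 612.9 -156.2]
scene coup [ 408.4 -103.1] [24.8 41.6] 19.4 mean [ 408.5 -103.7]
```

```bash
cat >> h.py <<'E'
from scipy.spatial.transform import Rotation as Ro
def tool(yaw,tilt,flip=1):
    """yaw deg: heading of approach; tilt deg below horizontal; jaws level. >90 leans back"""
    y,p=np.radians([yaw,tilt]); x=np.array([np.cos(p)*np.cos(y),np.cos(p)*np.sin(y),-np.sin(p)])
    z=flip*np.array([-np.sin(y),np.cos(y),0]); return Ro.from_matrix(np.c_[x,np.cross(z,x),z])
def cur():
    s=manip.observe(); q=s['ee_rot']; return np.array(s['eef_pos']),Ro.from_quat([q[1],q[2],q[3],q[0]]),s
def plan(pos,R,tmax=.04,rmax=.14,n=None):
    p,Q,s=cur(); pos=np.array(pos,float); rv=(Q.inv()*R).as_rotvec(); d=pos-p
    N=n or int(max(np.ceil(np.linalg.norm(d)/tmax),np.ceil(np.linalg.norm(rv)/rmax),1))
    print('need',N,'dist',np.linalg.norm(d).round(4),'ang',np.linalg.norm(rv).round(3),'rot/row',(rv/N).round(4))
    for k in range(min(N,16)):
        t=Q.inv().apply(d/N); print(k,'r',(rv/N).round(3),'t',t.round(4)); Q=Q*Ro.from_rotvec(rv/N)
def st():
    p,Q,s=cur(); m=Q.as_matrix(); print('t',round(s['time'],2),'p',p.round(4),'x',m[:,0].round(3),'z',m[:,2].round(3),'q',np.round(s['qpos'],3),'F',np.round(s['contact_force'],1),'w',round(s['width'],4))
E
python3 - <<'E'
from h import *
st()
for f in (1,-1):
    R=tool(-15,45,f); a=R.as_matrix()[:,0]; G=np.array([.5595,-.2982,.067]); T=G-.13*a+.019*a; print(f,T); plan(T+[0,0,.05],R)
E
```

```text
t 0.1 p [ 0.172  -0.5482  0.2379] x [-0.     0.002 -1.   ] z [ 0.299 -0.954 -0.002] q [-1.473  0.181  1.608  0.     1.354 -0.206] F [-0.3  0.   0.1] w 0.0885
1 [ 0.48368559 -0.27788559  0.14548885]
need 19 dist 0.4148 ang 2.621 rot/row [-0.1266 -0.0525 -0.0153]
0 r [-0.127 -0.052 -0.015] t [ 0.0023  0.0199 -0.0087]
1 r [-0.127 -0.052 -0.015] t [ 0.0015  0.0209 -0.0062]
2 r [-0.127 -0.052 -0.015] t [ 0.001   0.0215 -0.0036]
3 r [-0.127 -0.052 -0.015] t [ 0.0005  0.0218 -0.0008]
4 r [-0.127 -0.052 -0.015] t [0.0002 0.0217 0.0019]
5 r [-0.127 -0.052 -0.015] t [0.0001 0.0213 0.0046]
6 r [-0.127 -0.052 -0.015] t [0.     0.0206 0.0073]
7 r [-0.127 -0.052 -0.015] t [0.0002 0.0195 0.0098]
8 r [-0.127 -0.052 -0.015] t [0.0005 0.0181 0.0122]
9 r [-0.127 -0.052 -0.015] t [0.0009 0.0164 0.0143]
10 r [-0.127 -0.052 -0.015] t [0.0015 0.0145 0.0162]
11 r [-0.127 -0.052 -0.015] t [0.0022 0.0124 0.0178]
12 r [-0.127 -0.052 -0.015] t [0.003  0.0101 0.0191]
13 r [-0.127 -0.052 -0.015] t [0.0039 0.0076 0.0201]
14 r [-0.127 -0.052 -0.015] t [0.0048 0.0051 0.0207]
15 r [-0.127 -0.052 -0.015] t [0.0059 0.0026 0.0209]
-1 [ 0.48368559 -0.27788559  0.14548885]
need 11 dist 0.4148 ang 0.959 rot/row [ 0.0487 -0.0203  0.0695]
0 r [ 0.049 -0.02   0.069] t [ 0.0039  0.0344 -0.015 ]
1 r [ 0.049 -0.02   0.069] t [ 0.0059  0.0333 -0.0167]
2 r [ 0.049 -0.02   0.069] t [ 0.0078  0.0319 -0.0184]
3 r [ 0.049 -0.02   0.069] t [ 0.0096  0.0304 -0.0201]
4 r [ 0.049 -0.02   0.069] t [ 0.0112  0.0287 -0.0218]
5 r [ 0.049 -0.02   0.069] t [ 0.0127  0.0267 -0.0234]
6 r [ 0.049 -0.02   0.069] t [ 0.014   0.0246 -0.0249]
7 r [ 0.049 -0.02   0.069] t [ 0.0151  0.0224 -0.0263]
8 r [ 0.049 -0.02   0.069] t [ 0.016   0.02   -0.0277]
9 r [ 0.049 -0.02   0.069] t [ 0.0167  0.0174 -0.0289]
10 r [ 0.049 -0.02   0.069] t [ 0.0173  0.0148 -0.0301]
```

Candidates for the block:
- The light aluminium box in the grey stand, scene (297,182) / top (373,196). It has dark ports on its robot-side face.
- The orange box, scene (329,215) / top (335,251). This is the look-alike.

Crop c1 shows the ports at scene (306,176) and (306,186) on the aluminium block, so I choose that one. Its ports face heading 165°. The nest is at about (0.535, 0.088) with yaw about -17°, and the lever is open about 1.36 rad.

Request:
servo_tool:
  steps:
    - {"rx":0.049,"ry":-0.02,"rz":0.069,"tx":0.002,"ty":0.034,"tz":-0.015,"claw":100}
    - {"rx":0.049,"ry":-0.02,"rz":0.069,"tx":0.004,"ty":0.033,"tz":-0.017,"claw":100}
    - {"rx":0.049,"ry":-0.02,"rz":0.069,"tx":0.006,"ty":0.032,"tz":-0.018,"claw":100}
    - {"rx":0.049,"ry":-0.02,"rz":0.069,"tx":0.008,"ty":0.03,"tz":-0.02,"claw":100}
    - {"rx":0.049,"ry":-0.02,"rz":0.069,"tx":0.01,"ty":0.029,"tz":-0.022,"claw":100}
    - {"rx":0.049,"ry":-0.02,"rz":0.069,"tx":0.012,"ty":0.027,"tz":-0.023,"claw":100}

```text
time: 0.7
eef_pos: [0.3446, -0.3998, 0.2228]
ee_rot: [0.607, 0.586, 0.362, -0.395]
contact_force: [0.4, -0.7, 1.2]
width: 0.0881
```

Run:
```python
from h import *
st()
R=tool(-15,45,-1); a=R.as_matrix()[:,0]; G=np.array([.5595,-.2982,.067]); T=G-.13*a+.019*a; print(T); plan(T+[0,0,.05],R)
```

```text
t 0.7 p [ 0.3446 -0.3998  0.2228] x [ 0.425 -0.055 -0.904] z [-0.024 -0.998  0.05 ] q [-1.337 -0.089  1.985  0.46   1.122  0.07 ] F [ 0.4 -0.7  1.2] w 0.0881
[ 0.48368559 -0.27788559  0.14548885]
need 5 dist 0.1869 ang 0.417 rot/row [ 0.0449 -0.0193  0.0675]
0 r [ 0.045 -0.019  0.068] t [ 0.0154  0.0228 -0.0253]
1 r [ 0.045 -0.019  0.068] t [ 0.0164  0.0206 -0.0266]
2 r [ 0.045 -0.019  0.068] t [ 0.0172  0.0182 -0.0278]
3 r [ 0.045 -0.019  0.068] t [ 0.0178  0.0158 -0.0289]
4 r [ 0.045 -0.019  0.068] t [ 0.0182  0.0133 -0.0299]
```

Request:
servo_tool:
  steps:
    - {"rx":0.045,"ry":-0.019,"rz":0.068,"tx":0.015,"ty":0.023,"tz":-0.025,"claw":100}
    - {"rx":0.045,"ry":-0.019,"rz":0.068,"tx":0.016,"ty":0.021,"tz":-0.027,"claw":100}
    - {"rx":0.045,"ry":-0.019,"rz":0.068,"tx":0.017,"ty":0.018,"tz":-0.028,"claw":100}
    - {"rx":0.045,"ry":-0.019,"rz":0.068,"tx":0.018,"ty":0.016,"tz":-0.029,"claw":100}
    - {"rx":0.045,"ry":-0.019,"rz":0.068,"tx":0.018,"ty":0.013,"tz":-0.03,"claw":100}

```text
time: 1.2
eef_pos: [0.4876, -0.2734, 0.1969]
ee_rot: [0.611, 0.688, 0.174, -0.352]
contact_force: [1.7, -0.3, 0.2]
width: 0.0883
```

Run:
```python
from h import *
st()
R=tool(-15,45,-1); a=R.as_matrix()[:,0]; G=np.array([.5595,-.2982,.067]); T=G-.13*a+.019*a; print(T); plan(T,R)
for n in ('scene','top'):
    c,W,C=cam(n); np.savez(n+'1.npz',c=c,W=W,K=C[0],R=C[1],t=C[2])
    cv2.imwrite(f'pics/{n}1.png',c[:,:,::-1])
```

```text
t 1.2 p [ 0.4876 -0.2734  0.1969] x [ 0.692 -0.191 -0.696] z [-0.272 -0.962 -0.006] q [-1.014 -0.178  2.272  0.961  0.635  0.154] F [ 1.7 -0.3  0.2] w 0.0883
[ 0.48368559 -0.27788559  0.14548885]
need 2 dist 0.0517 ang 0.022 rot/row [-0.0072  0.0028 -0.0077]
0 r [-0.007  0.003 -0.008] t [ 0.017  -0.0193  0.0028]
1 r [-0.007  0.003 -0.008] t [ 0.0171 -0.0192  0.0027]
```

View pics/scene1.png

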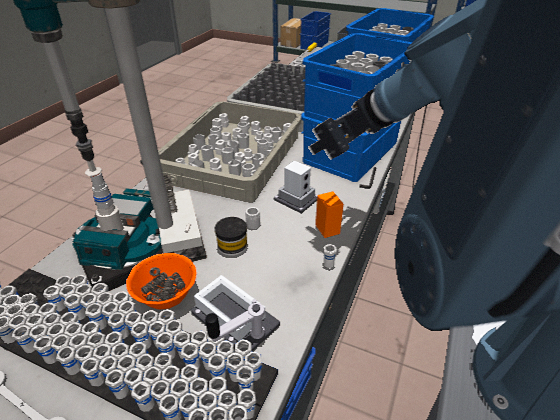

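View pics/top1.png

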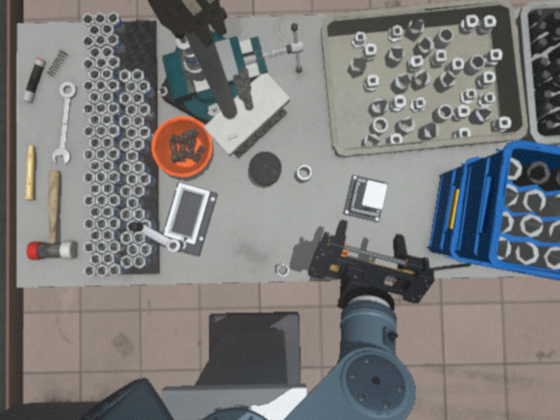

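Run:
```python
from h import *
R=tool(-15,45,-1); a=R.as_matrix()[:,0]; G=np.array([.5595,-.2982,.074]); 
plan(G-.11*a,R); plan(G+.017*a,R)
```

```text
need 2 dist 0.043 ang 0.016 rot/row [-0.0061 -0.0014 -0.005 ]
0 r [-0.006 -0.001 -0.005] t [ 0.0145 -0.015   0.0052]
1 r [-0.006 -0.001 -0.005] t [ 0.0146 -0.015   0.0051]
need 4 dist 0.1594 ang 0.016 rot/row [-0.003  -0.0007 -0.0025]
0 r [-0.003 -0.001 -0.002] t [ 0.039  -0.0078  0.0027]
1 r [-0.003 -0.001 -0.002] t [ 0.039  -0.0077  0.0027]
2 r [-0.003 -0.001 -0.002] t [ 0.039  -0.0076  0.0026]
3 r [-0.003 -0.001 -0.002] t [ 0.039  -0.0076  0.0026]
```

Request:
servo_tool:
  steps:
    - {"rx":-0.006,"ry":-0.001,"rz":-0.005,"tx":0.015,"ty":-0.015,"tz":0.005,"claw":100}
    - {"rx":-0.006,"ry":-0.001,"rz":-0.005,"tx":0.015,"ty":-0.015,"tz":0.005,"claw":100}
    - {"rx":0,"ry":0,"rz":0,"tx":0.03,"ty":0,"tz":0,"claw":100}
    - {"rx":0,"ry":0,"rz":0,"tx":0.03,"ty":0,"tz":0,"claw":100}

```text
time: 1.7
eef_pos: [0.5274, -0.2919, 0.1106]
ee_rot: [0.616, 0.68, 0.183, -0.352]
contact_force: [0.7, -0.2, 0.4]
width: 0.0885
```

Run:
```python
from h import *
st()
R=tool(-15,45,-1); a=R.as_matrix()[:,0]; G=np.array([.5595,-.2982,.074]); 
plan(G+.017*a,R,tmax=.02)
c,W,C=cam('scene');cv2.imwrite('pics/s2.png',cv2.resize(c[100:270,250:420],None,fx=3.5,fy=3.5)[:,:,::-1])
```

```text
t 1.7 p [ 0.5274 -0.2919  0.1106] x [ 0.685 -0.186 -0.705] z [-0.254 -0.967  0.008] q [-0.946  0.139  2.195  1.292  0.483 -0.217] F [ 0.7 -0.2  0.4] w 0.0885
need 4 dist 0.066 ang 0.01 rot/row [ 0.0023  0.0007 -0.0009]
0 r [ 0.002  0.001 -0.001] t [ 0.0165 -0.0008 -0.0006]
1 r [ 0.002  0.001 -0.001] t [ 0.0165 -0.0008 -0.0006]
2 r [ 0.002  0.001 -0.001] t [ 0.0165 -0.0007 -0.0006]
3 r [ 0.002  0.001 -0.001] t [ 0.0165 -0.0007 -0.0006]
```

View pics/s2.png

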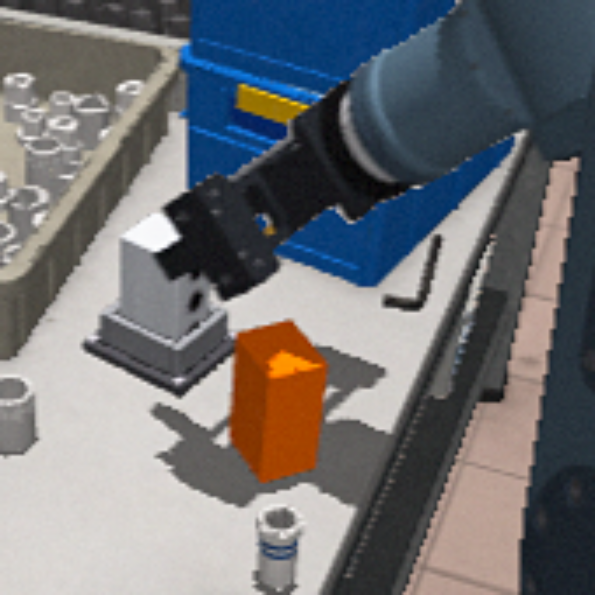

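The gripper is lined up with the block and clears the orange one, whose top is at crop (280,345).

Request:
servo_tool:
  steps:
    - {"rx":0.002,"ry":0,"rz":0,"tx":0.017,"ty":-0.001,"tz":-0.001,"claw":100}
    - {"rx":0.002,"ry":0,"rz":0,"tx":0.017,"ty":-0.001,"tz":-0.001,"claw":100}
    - {"rx":0.002,"ry":0,"rz":0,"tx":0.017,"ty":-0.001,"tz":-0.001,"claw":100}
    - {"rx":0.002,"ry":0,"rz":0,"tx":0.016,"ty":-0.001,"tz":-0.001,"claw":100}
    - {"tx":0,"claw":100}
  force: 45

```text
invalid input
```

Run:
```python
from h import *
st()
R=tool(-15,45,-1); a=R.as_matrix()[:,0]; G=np.array([.5595,-.2982,.074]); 
plan(G+.017*a,R,tmax=.02)
```

```text
t 1.75 p [ 0.5278 -0.2916  0.1063] x [ 0.682 -0.183 -0.708] z [-0.254 -0.967  0.005] q [-0.944  0.15   2.192  1.297  0.481 -0.221] F [-1.7 -1.2 -0.2] w 0.0881
need 4 dist 0.0627 ang 0.007 rot/row [0.0017 0.0001 0.0002]
0 r [0.002 0.    0.   ] t [ 0.0157  0.     -0.0005]
1 r [0.002 0.    0.   ] t [ 0.0157  0.     -0.0005]
2 r [0.002 0.    0.   ] t [ 0.0157  0.     -0.0005]
3 r [0.002 0.    0.   ] t [ 0.0157  0.     -0.0005]
```

All keys are needed in every row.

Request:
servo_tool:
  steps:
    - {"rx":0.002,"ry":0,"rz":0,"tx":0.016,"ty":0,"tz":-0.0005,"claw":100}
    - {"rx":0.002,"ry":0,"rz":0,"tx":0.016,"ty":0,"tz":-0.0005,"claw":100}
    - {"rx":0.002,"ry":0,"rz":0,"tx":0.016,"ty":0,"tz":-0.0005,"claw":100}
    - {"rx":0.002,"ry":0,"rz":0,"tx":0.015,"ty":0,"tz":-0.0005,"claw":100}
    - {"rx":0,"ry":0,"rz":0,"tx":0,"ty":0,"tz":0,"claw":100}
  force: 45

```text
time: 2.25
eef_pos: [0.5725, -0.3055, 0.059]
ee_rot: [0.612, 0.683, 0.184, -0.354]
contact_force: [-0.3, 0.1, 0.4]
width: 0.0881
```

Run:
```python
from h import *
st()
R=tool(-15,45,-1); a=R.as_matrix()[:,0]; G=np.array([.5595,-.2982,.074]); 
plan(G+.017*a,R,tmax=.02)
```

```text
t 2.25 p [ 0.5725 -0.3055  0.059 ] x [ 0.682 -0.181 -0.709] z [-0.258 -0.966 -0.001] q [-0.877  0.35   2.079  1.501  0.422 -0.388] F [-0.3  0.1  0.4] w 0.0881
need 1 dist 0.0053 ang 0.003 rot/row [-0.0001 -0.0015  0.0027]
0 r [-0.    -0.001  0.003] t [-0.0038  0.0003 -0.0037]
```

Request:
servo_tool:
  steps:
    - {"rx":0,"ry":0,"rz":0.002,"tx":-0.003,"ty":0,"tz":-0.0037,"claw":75}
    - {"rx":0,"ry":0,"rz":0,"tx":0,"ty":0,"tz":0,"claw":58}
    - {"rx":0,"ry":0,"rz":0,"tx":0,"ty":0,"tz":0,"claw":30}
    - {"rx":0,"ry":0,"rz":0,"tx":0,"ty":0,"tz":0,"claw":30}
    - {"rx":0,"ry":0,"rz":0,"tx":0,"ty":0,"tz":0,"claw":30}
    - {"rx":0,"ry":0,"rz":0,"tx":0,"ty":0,"tz":0,"claw":30}
  force: 45

```text
time: 2.85
eef_pos: [0.5705, -0.3027, 0.0648]
ee_rot: [0.613, 0.683, 0.182, -0.353]
contact_force: [0.6, 4.5, 1.2]
width: 0.0425
```

Run:
```python
from h import *
st()
```

```text
t 2.85 p [ 0.5705 -0.3027  0.0648] x [ 0.685 -0.184 -0.705] z [-0.258 -0.966  0.001] q [-0.877  0.331  2.091  1.5    0.423 -0.386] F [0.6 4.5 1.2] w 0.0425
```

```bash
cat >> h.py <<'E'
YN=-17.4
E
python3 - <<'E'
from h import *
st(); p,Q,s=cur()
c=np.array([.5595,-.2982,.053]); v=Q.inv().apply(c-p); v[2]=0; print('v',v); np.save('v.npy',v)
plan(p+[0,0,.13],Q,tmax=.022)
E
```

```text
t 2.85 p [ 0.5705 -0.3027  0.0648] x [ 0.685 -0.184 -0.705] z [-0.258 -0.966  0.001] q [-0.877  0.331  2.091  1.5    0.423 -0.386] F [0.6 4.5 1.2] w 0.0425
v [-6.35686055e-05 -1.67158455e-02  0.00000000e+00]
need 6 dist 0.13 ang 0.0 rot/row [0. 0. 0.]
0 r [0. 0. 0.] t [-0.0153  0.0154  0.    ]
1 r [0. 0. 0.] t [-0.0153  0.0154  0.    ]
2 r [0. 0. 0.] t [-0.0153  0.0154  0.    ]
3 r [0. 0. 0.] t [-0.0153  0.0154  0.    ]
4 r [0. 0. 0.] t [-0.0153  0.0154  0.    ]
5 r [0. 0. 0.] t [-0.0153  0.0154  0.    ]
```

Request:
servo_tool:
  steps:
    - {"rx":0,"ry":0,"rz":0,"tx":-0.0075,"ty":0.0075,"tz":0,"claw":30}
    - {"rx":0,"ry":0,"rz":0,"tx":-0.015,"ty":0.015,"tz":0,"claw":30}
    - {"rx":0,"ry":0,"rz":0,"tx":-0.015,"ty":0.015,"tz":0,"claw":30}
    - {"rx":0,"ry":0,"rz":0,"tx":-0.015,"ty":0.015,"tz":0,"claw":30}
    - {"rx":0,"ry":0,"rz":0,"tx":-0.015,"ty":0.015,"tz":0,"claw":30}
    - {"rx":0,"ry":0,"rz":0,"tx":-0.015,"ty":0.015,"tz":0,"claw":30}
    - {"rx":0,"ry":0,"rz":0,"tx":-0.01,"ty":0.01,"tz":0,"claw":30}

```text
time: 3.55
eef_pos: [0.5656, -0.2973, 0.1901]
ee_rot: [0.608, 0.684, 0.19, -0.356]
contact_force: [0.2, -0.3, -3.3]
width: 0.0421
```

Run:
```python
from h import *
st(); v=np.load('v.npy')
R=tool(YN,135,-1); plan(np.array([.46,-.05,.15])-R.apply(v),R)
c,W,C=cam('scene');cv2.imwrite('pics/s3.png',cv2.resize(c[100:270,230:430],None,fx=3.5,fy=3.5)[:,:,::-1])
```

```text
t 3.55 p [ 0.5656 -0.2973  0.1901] x [ 0.675 -0.174 -0.718] z [-0.256 -0.967 -0.007] q [-0.877  0.039  2.072  0.897  0.549  0.285] F [ 0.2 -0.3 -3.3] w 0.0421
need 12 dist 0.2666 ang 1.556 rot/row [ 0.0041 -0.0006 -0.1296]
0 r [ 0.004 -0.001 -0.13 ] t [-0.0057 -0.0123 -0.0176]
1 r [ 0.004 -0.001 -0.13 ] t [-0.0041 -0.013  -0.0175]
2 r [ 0.004 -0.001 -0.13 ] t [-0.0024 -0.0135 -0.0175]
3 r [ 0.004 -0.001 -0.13 ] t [-0.0006 -0.0138 -0.0174]
4 r [ 0.004 -0.001 -0.13 ] t [ 0.0012 -0.0138 -0.0174]
5 r [ 0.004 -0.001 -0.13 ] t [ 0.0029 -0.0136 -0.0173]
6 r [ 0.004 -0.001 -0.13 ] t [ 0.0047 -0.0132 -0.0173]
7 r [ 0.004 -0.001 -0.13 ] t [ 0.0063 -0.0125 -0.0172]
8 r [ 0.004 -0.001 -0.13 ] t [ 0.0079 -0.0117 -0.0172]
9 r [ 0.004 -0.001 -0.13 ] t [ 0.0093 -0.0107 -0.0171]
10 r [ 0.004 -0.001 -0.13 ] t [ 0.0106 -0.0094 -0.0171]
11 r [ 0.004 -0.001 -0.13 ] t [ 0.0117 -0.0081 -0.0171]
```

View pics/s3.png

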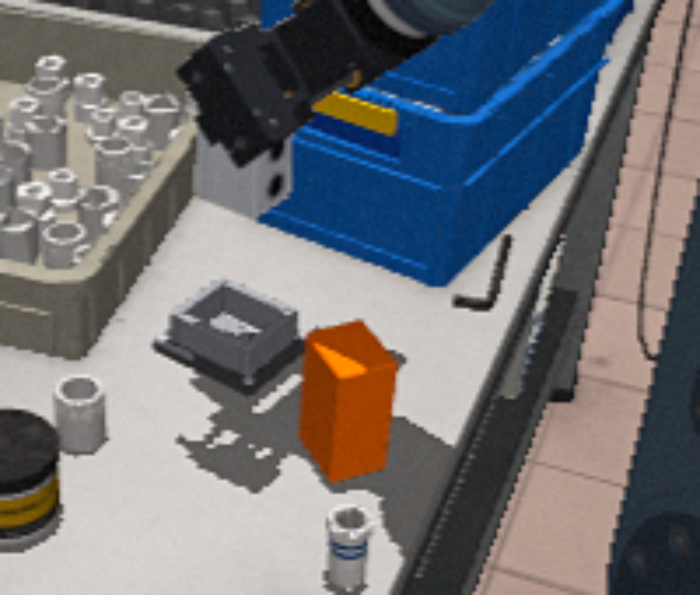

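The block is out of the stand, hanging upright in the grip, with its ports at crop (277,185). Next I pitch it over.

Request:
servo_tool:
  steps:
    - {"rx":0.004,"ry":-0.001,"rz":-0.13,"tx":-0.007,"ty":-0.011,"tz":-0.018,"claw":30}
    - {"rx":0.004,"ry":-0.001,"rz":-0.13,"tx":-0.006,"ty":-0.011,"tz":-0.018,"claw":30}
    - {"rx":0.004,"ry":-0.001,"rz":-0.13,"tx":-0.004,"ty":-0.012,"tz":-0.018,"claw":30}
    - {"rx":0.004,"ry":-0.001,"rz":-0.13,"tx":-0.002,"ty":-0.013,"tz":-0.018,"claw":30}
    - {"rx":0.004,"ry":-0.001,"rz":-0.13,"tx":0.0,"ty":-0.013,"tz":-0.018,"claw":30}
    - {"rx":0.004,"ry":-0.001,"rz":-0.13,"tx":0.002,"ty":-0.013,"tz":-0.018,"claw":30}

```text
time: 4.2
eef_pos: [0.5205, -0.1773, 0.1685]
ee_rot: [0.43, 0.576, 0.422, -0.554]
contact_force: [1.1, -0.3, -4.0]
width: 0.0416
```

Run:
```python
from h import *
st(); v=np.load('v.npy')
R=tool(YN,135,-1); plan(np.array([.46,-.05,.13])-R.apply(v),R)
```

```text
t 4.2 p [ 0.5205 -0.1773  0.1685] x [ 0.032  0.01  -0.999] z [-0.275 -0.961 -0.018] q [-0.559  0.181  1.757  0.027  1.182  1.281] F [ 1.1 -0.3 -4. ] w 0.0416
need 6 dist 0.1424 ang 0.813 rot/row [ 0.0052 -0.0013 -0.1355]
0 r [ 0.005 -0.001 -0.135] t [ 0.0083 -0.0138 -0.0174]
1 r [ 0.005 -0.001 -0.135] t [ 0.0101 -0.0126 -0.0174]
2 r [ 0.005 -0.001 -0.135] t [ 0.0117 -0.0112 -0.0173]
3 r [ 0.005 -0.001 -0.135] t [ 0.0131 -0.0097 -0.0173]
4 r [ 0.005 -0.001 -0.135] t [ 0.0143 -0.0079 -0.0173]
5 r [ 0.005 -0.001 -0.135] t [ 0.0152 -0.006  -0.0172]
```

Request:
servo_tool:
  steps:
    - {"rx":0.005,"ry":-0.001,"rz":-0.136,"tx":0.006,"ty":-0.013,"tz":-0.017,"claw":30}
    - {"rx":0.005,"ry":-0.001,"rz":-0.136,"tx":0.008,"ty":-0.012,"tz":-0.017,"claw":30}
    - {"rx":0.005,"ry":-0.001,"rz":-0.136,"tx":0.01,"ty":-0.011,"tz":-0.017,"claw":30}
    - {"rx":0.005,"ry":-0.001,"rz":-0.136,"tx":0.012,"ty":-0.009,"tz":-0.017,"claw":30}
    - {"rx":0.005,"ry":-0.001,"rz":-0.136,"tx":0.013,"ty":-0.008,"tz":-0.017,"claw":30}
    - {"rx":0.005,"ry":-0.001,"rz":-0.136,"tx":0.014,"ty":-0.006,"tz":-0.017,"claw":30}

```text
time: 4.8
eef_pos: [0.4746, -0.0499, 0.1251]
ee_rot: [-0.159, -0.357, -0.613, 0.687]
contact_force: [0.6, -0.1, -3.3]
width: 0.0418
```

Run:
```python
from h import *
st(); v=np.load('v.npy')
R=tool(YN,135,-1); plan(np.array([.46,-.05,.045])-R.apply(v),R,tmax=.025)
for n in ('scene','top'):
    c,W,C=cam(n);cv2.imwrite(f'pics/{n}4.png',c[:,:,::-1])
    if n=='top': print(proj(C,[.46,-.05,.13]))
```

```text
t 4.8 p [ 0.4746 -0.0499  0.1251] x [-0.695  0.219 -0.685] z [-0.295 -0.956 -0.006] q [-0.338  0.681  1.375 -0.025  1.902  1.531] F [ 0.6 -0.1 -3.3] w 0.0418
need 4 dist 0.0921 ang 0.032 rot/row [ 0.0019 -0.0003  0.0078]
0 r [ 0.002 -0.     0.008] t [0.0161 0.0164 0.0013]
1 r [ 0.002 -0.     0.008] t [0.0163 0.0163 0.0012]
2 r [ 0.002 -0.     0.008] t [0.0164 0.0161 0.0012]
3 r [ 0.002 -0.     0.008] t [0.0165 0.016  0.0012]
[[249.48366787 247.8220611 ]]
```

View pics/scene4.png

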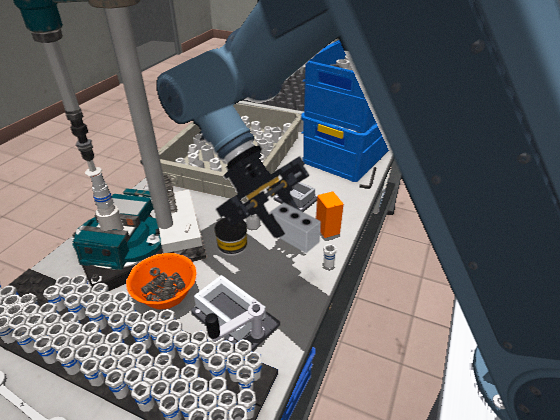

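View pics/top4.png

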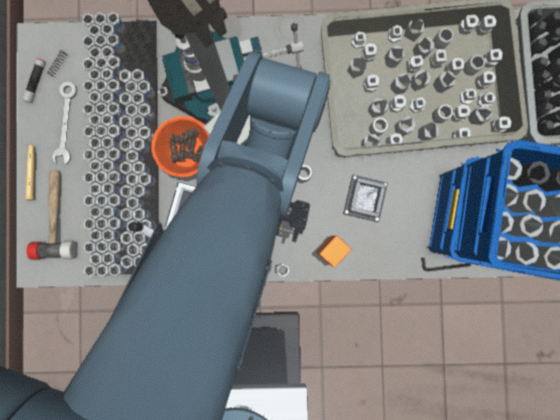

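Ports are up, at scene (283–305, 212–222), and the tin at (231,235) is clear. Lowering.

Request:
servo_tool:
  steps:
    - {"rx":0.002,"ry":0,"rz":0.008,"tx":0.016,"ty":0.016,"tz":0.001,"claw":30}
    - {"rx":0.002,"ry":0,"rz":0.008,"tx":0.016,"ty":0.016,"tz":0.001,"claw":30}
    - {"rx":0.002,"ry":0,"rz":0.008,"tx":0.016,"ty":0.016,"tz":0.001,"claw":30}
    - {"rx":0.002,"ry":0,"rz":0.008,"tx":0.014,"ty":0.014,"tz":0.001,"claw":30}
    - {"rx":0,"ry":0,"rz":0,"tx":0,"ty":0,"tz":0,"claw":30}

```text
time: 5.4
eef_pos: [0.4712, -0.0522, 0.027]
ee_rot: [-0.172, -0.37, -0.606, 0.683]
contact_force: [-1.1, 0.5, -3.0]
width: 0.0418
```

Run:
```python
from h import *
st(); v=np.load('v.npy'); p,Q,s=cur(); print('centre est',p+Q.apply(v))
R=tool(YN,135,-1); plan(np.array([.46,-.05,.029])-R.apply(v),R,tmax=.008)
c,W,C=cam('scene');cv2.imwrite('pics/s5.png',cv2.resize(c[150:300,200:370],None,fx=4,fy=4)[:,:,::-1])
x,y,z=np.moveaxis(W,-1,0); m=(x>.4)&(x<.55)&(y>-.12)&(y<.0)&(z>.0)&(z<.09)
# port face plane: points between gripper... print port face plane fit from bright pixels
g=c.astype(int).mean(-1); mm=m&(g>150)&(z>.05); P=W[mm]; print(len(P),P.mean(0)); u,sv,vt=np.linalg.svd(P-P.mean(0),full_matrices=False); print(vt[2],sv/np.sqrt(len(P)))
```

```text
t 5.4 p [ 0.4712 -0.0522  0.027 ] x [-0.667  0.213 -0.714] z [-0.296 -0.955 -0.008] q [-0.345  0.795  1.403 -0.025  1.72   1.531] F [-1.1  0.5 -3. ] w 0.0418
centre est [ 0.45981211 -0.0487673   0.03872879]
need 2 dist 0.0099 ang 0.012 rot/row [ 0.0037 -0.0018 -0.0046]
0 r [ 0.004 -0.002 -0.005] t [0.0034 0.0036 0.0007]
1 r [ 0.004 -0.002 -0.005] t [0.0033 0.0036 0.0006]
198 [ 0.45957418 -0.04418826  0.06351425]
[ 0.04420273  0.0156522  -0.99889996] [0.03076827 0.0167286  0.00232543]
```

View pics/s5.png

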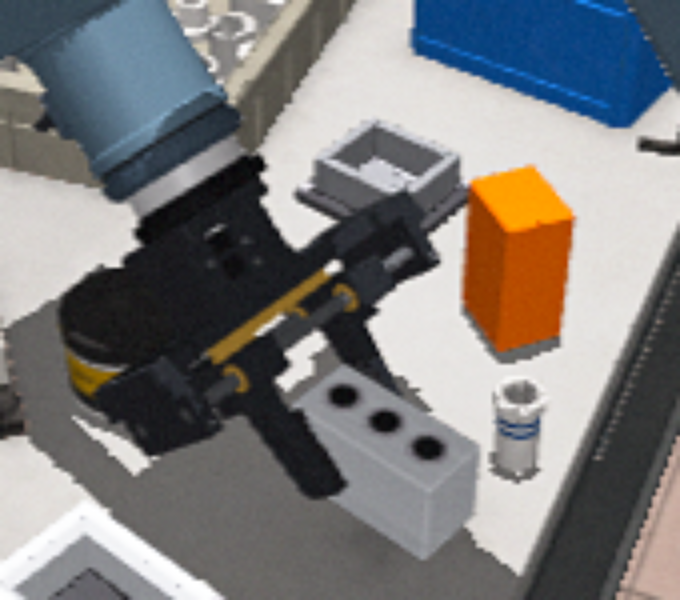

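Request:
servo_tool:
  steps:
    - {"rx":0.004,"ry":0,"rz":-0.015,"tx":0.0035,"ty":0.0035,"tz":0.0005,"claw":30}
    - {"rx":0.004,"ry":0,"rz":-0.015,"tx":0.0035,"ty":0.0035,"tz":0,"claw":30}
    - {"rx":0,"ry":0,"rz":0,"tx":0.0,"ty":0.0,"tz":0,"claw":30}

```text
time: 5.75
eef_pos: [0.4744, -0.0542, 0.0211]
ee_rot: [-0.162, -0.364, -0.607, 0.687]
contact_force: [-0.8, 0.4, -3.6]
width: 0.0416
```

Run:
```python
from h import *
st(); v=np.load('v.npy'); p,Q,s=cur(); print('centre est',p+Q.apply(v)); plan(p-[0,0,.003],Q)
```

```text
t 5.75 p [ 0.4744 -0.0542  0.0211] x [-0.683  0.218 -0.697] z [-0.303 -0.953 -0.002] q [-0.346  0.827  1.374 -0.026  1.74   1.538] F [-0.8  0.4 -3.6] w 0.0416
centre est [ 0.46330735 -0.05071753  0.0331048 ]
need 1 dist 0.003 ang 0.0 rot/row [0. 0. 0.]
0 r [0. 0. 0.] t [0.0021 0.0022 0.    ]
```

Request:
servo_tool:
  steps:
    - {"rx":0,"ry":0,"rz":0,"tx":0.003,"ty":0.003,"tz":0,"claw":30}
    - {"rx":0,"ry":0,"rz":0,"tx":0.0015,"ty":0.0015,"tz":0,"claw":30}

```text
time: 5.95
eef_pos: [0.4752, -0.0545, 0.0152]
ee_rot: [-0.163, -0.364, -0.607, 0.687]
contact_force: [-3.2, 1.2, 7.0]
width: 0.0417
```

Request:
servo_tool:
  steps:
    - {"rx":0,"ry":0,"rz":0,"tx":0.001,"ty":0.001,"tz":0,"claw":30}
    - {"rx":0,"ry":0,"rz":0,"tx":0.0,"ty":0.0,"tz":0,"claw":30}

```text
time: 6.15
eef_pos: [0.4755, -0.0545, 0.0156]
ee_rot: [-0.163, -0.364, -0.607, 0.687]
contact_force: [0.3, 0.3, -3.8]
width: 0.0416
```

Run:
```python
from h import *
st(); v=np.load('v.npy'); p,Q,s=cur(); print('centre est',p+Q.apply(v))
```

```text
t 6.15 p [ 0.4755 -0.0545  0.0156] x [-0.683  0.218 -0.697] z [-0.302 -0.953 -0.002] q [-0.345  0.837  1.369 -0.026  1.734  1.538] F [ 0.3  0.3 -3.8] w 0.0416
centre est [ 0.46439655 -0.0510301   0.02764775]
```

Request:
servo_tool:
  steps:
    - {"rx":0,"ry":0,"rz":0,"tx":0.0005,"ty":0.0005,"tz":0,"claw":50}
    - {"rx":0,"ry":0,"rz":0,"tx":0,"ty":0,"tz":0,"claw":60}
    - {"rx":0,"ry":0,"rz":0,"tx":0,"ty":0,"tz":0,"claw":75}
    - {"rx":0,"ry":0,"rz":0,"tx":0,"ty":0,"tz":0,"claw":75}
    - {"rx":0,"ry":0,"rz":0,"tx":0,"ty":0,"tz":0,"claw":75}

```text
time: 6.65
eef_pos: [0.4757, -0.0545, 0.0157]
ee_rot: [-0.163, -0.364, -0.607, 0.687]
contact_force: [0.7, 0.2, 0.5]
width: 0.0659
```

Request:
servo_tool:
  steps:
    - {"rx":0,"ry":0,"rz":0,"tx":-0.02,"ty":0,"tz":0,"claw":75}
    - {"rx":0,"ry":0,"rz":0,"tx":-0.03,"ty":0,"tz":0,"claw":75}
    - {"rx":0,"ry":0,"rz":0,"tx":-0.04,"ty":0,"tz":0,"claw":75}
    - {"rx":0,"ry":0,"rz":0,"tx":-0.04,"ty":0,"tz":0,"claw":75}

```text
time: 7.05
eef_pos: [0.561, -0.0811, 0.1046]
ee_rot: [-0.158, -0.359, -0.61, 0.688]
contact_force: [0.7, 0.1, 0.1]
width: 0.0663
```

Run:
```python
from h import *
st()
c,W,C=cam('scene');cv2.imwrite('pics/s6.png',cv2.resize(c[150:320,190:370],None,fx=3.5,fy=3.5)[:,:,::-1])
```

```text
t 7.05 p [ 0.561  -0.0811  0.1046] x [-0.693  0.221 -0.686] z [-0.302 -0.953 -0.003] q [-0.34   0.882  1.077 -0.025  1.997  1.535] F [0.7 0.1 0.1] w 0.0663
```

View pics/s6.png

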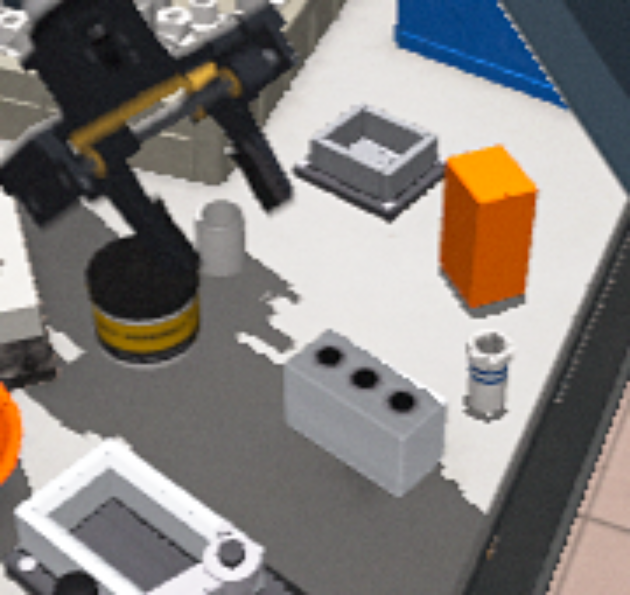

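The block lies flat and released, ports at crop (328–402, 355–402); tin, sleeve and coupling stand untouched. I'll swing the arm aside so the top camera can see both the block and the nest.

Run:
```python
from h import *
R=tool(YN,90,-1); plan([.50,-.32,.24],R)
```

```text
need 7 dist 0.2784 ang 0.804 rot/row [-0.0003 -0.0005  0.1148]
0 r [-0.    -0.001  0.115] t [-0.0139 -0.0126  0.0351]
1 r [-0.    -0.001  0.115] t [-0.0152 -0.011   0.0351]
2 r [-0.    -0.001  0.115] t [-0.0164 -0.0092  0.0351]
3 r [-0.    -0.001  0.115] t [-0.0173 -0.0073  0.0351]
4 r [-0.    -0.001  0.115] t [-0.018  -0.0052  0.0351]
5 r [-0.    -0.001  0.115] t [-0.0185 -0.0032  0.0351]
6 r [-0.    -0.001  0.115] t [-0.0187 -0.001   0.0351]
```

Request:
servo_tool:
  steps:
    - {"rx":0,"ry":0,"rz":0.05,"tx":-0.03,"ty":-0.02,"tz":0.01,"claw":75}
    - {"rx":0,"ry":0,"rz":0.12,"tx":-0.03,"ty":-0.011,"tz":0.035,"claw":75}
    - {"rx":0,"ry":0,"rz":0.12,"tx":-0.02,"ty":-0.01,"tz":0.035,"claw":75}
    - {"rx":0,"ry":0,"rz":0.12,"tx":-0.018,"ty":-0.008,"tz":0.035,"claw":75}
    - {"rx":0,"ry":0,"rz":0.12,"tx":-0.016,"ty":-0.006,"tz":0.035,"claw":75}
    - {"rx":0,"ry":0,"rz":0.12,"tx":-0.015,"ty":-0.004,"tz":0.035,"claw":75}
    - {"rx":0,"ry":0,"rz":0.1,"tx":0,"ty":0,"tz":0.035,"claw":75}
    - {"rx":0,"ry":0,"rz":0,"tx":0,"ty":0,"tz":0.035,"claw":75}

```text
time: 7.9
eef_pos: [0.5158, -0.3402, 0.2535]
ee_rot: [-0.415, -0.563, -0.425, 0.574]
contact_force: [1.1, 0.5, -0.2]
width: 0.0663
```

Run:
```python
from h import *
st()
for n in ('top','scene'):
    c,W,C=cam(n); np.savez(n+'7.npz',c=c,W=W,K=C[0],R=C[1],t=C[2])
    cv2.imwrite(f'pics/{n}7.png',c[:,:,::-1])
    x,y,z=np.moveaxis(W,-1,0)
    def go(nm,m,zz):
        if m.sum()>10:
            r,b,me=rect(C,m,zz); print(n,nm,np.round(r[0],1),np.round(r[1],1),round(r[2],1),'mean',(me*1000).round(1)); 
    box=lambda x0,x1,y0,y1,z0,z1:(x>x0)&(x<x1)&(y>y0)&(y<y1)&(z>z0)&(z<z1)
    go('block',box(.4,.54,-.13,.02,.045,.06),.052)
    go('sock',box(.43,.62,.03,.17,.036,.048),.042)
    go('tin',box(.55,.7,-.15,0,.05,.065),.055)
    go('sleeve',box(.55,.68,-.22,-.13,.03,.05),.041)
    go('coup',box(.35,.45,-.16,-.06,.03,.06),.048)
```

```text
t 7.9 p [ 0.5158 -0.3402  0.2535] x [-0.021  0.002 -1.   ] z [-0.294 -0.956  0.005] q [-0.768  0.276  1.462 -0.014  1.42   1.103] F [ 1.1  0.5 -0.2] w 0.0663
top block [465.1 -51.2] [42.  89.7] 72.2 mean [464.9 -51.2]
top sock [535.   87.8] [ 69.4 116.1] 72.6 mean [535.9  88.6]
top tin [626.1 -81.2] [67.3 67.7] 88.5 mean [626.1 -81.2]
top sleeve [ 614.3 -162.7] [32.  32.1] 88.5 mean [ 614.6 -163.2]
top coup [ 410.2 -112.7] [23.1 27.1] 88.6 mean [ 410.  -112.7]
scene block [464.1 -46.9] [46.  92.5] 71.3 mean [462.9 -46. ]
scene sock [547.5  86.8] [71.5 92.6] 72.6 mean [555.3  83.6]
scene tin [625.2 -77.2] [69.3 72.2] 24.0 mean [625.1 -77.7]
scene sleeve [ 613.4 -157. ] [32.3 44.4] 26.4 mean [ 612.8 -156.5]
scene coup [ 408.5 -103.2] [24.8 41.4] 19.4 mean [ 408.7 -104.1]
```

View pics/top7.png

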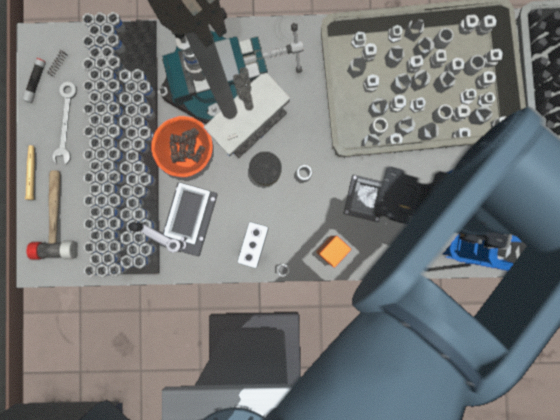

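Run:
```python
from h import *
from scipy.optimize import minimize
a=np.load('top7.npz'); C=(a['K'],a['R'],a['t']); W=a['W']; c=a['c'].astype(float)
g=c.mean(-1)
# intensity-based fit: sample along rays perpendicular to outer edges & floor edges
def samp(P): uv=proj(C,P).astype(np.float32); return cv2.remap(g.astype(np.float32),uv[None,:,0],uv[None,:,1],cv2.INTER_CUBIC)[0]
cx,cy,th=.535,.088,np.radians(-17.4)
for it in range(3):
    ex=np.array([np.cos(th),np.sin(th)]); ey=np.array([-ex[1],ex[0]])
    def prof(mid,dirn,along,L,z,rng=.008):
        s=np.arange(-rng,rng+1e-9,.0005); acc=[]
        ls=np.linspace(-L,L,60)
        for l in ls:
            q=np.array([cx,cy])+mid+along*l; acc.append(samp(np.c_[q+s[:,None]*dirn,np.full(len(s),z)]))
        return s,np.array(acc),ls
    def edge(mid,dirn,along,L,z,sign):
        s,A,ls=prof(mid,dirn,along,L,z); G=np.gradient(A,axis=1)*sign; G=cv2.GaussianBlur(G,(5,1),1)
        k=np.argmax(G,1); e=s[k]; ok=abs(e-np.median(e))<.0015; pf=np.polyfit(ls[ok],e[ok],1); return np.median(e)*1000,e[ok].mean()*1000,pf[0],ok.sum()
    r={}
    r['+x out']=edge(ex*.058,ex,ey,.025,.042,-1); r['-y out']=edge(-ey*.034,-ey,ex,.04,.042,-1); r['+y out']=edge(ey*.034,ey,ex,.04,.042,-1)
    r['-x out']=edge(-ex*.058,-ex,ey,.02,.042,-1)
    for nm,m,d,al,L in (('+x in',ex*.0515,ex,ey,.018),('-x in',-ex*.0515,-ex,ey,.015),('+y in',ey*.0275,ey,ex,.035),('-y in',-ey*.0275,-ey,ex,.035)): r[nm]=edge(m,d,al,L,.042,1)
    break
for k,v in r.items(): print(k,np.round(v,3))
y=cv2.resize(a['c'][175:265,150:270],None,fx=6,fy=6,interpolation=cv2.INTER_CUBIC)[:,:,::-1].copy()
for X,Y,z in ((.058,.034,.042),(.0515,.0275,.042),(.0465,.0225,.012)):
    P=[[*(np.array([cx,cy])+ex*sx*X+ey*sy*Y),z] for sx,sy in((1,1),(1,-1),(-1,-1),(-1,1))]
    uv=((proj(C,P)+.5-[150,175])*6).astype(int); cv2.polylines(y,[uv],True,(0,0,255),1)
cv2.imwrite('pics/n7.png',y)
```

```text
+x out [-5.00e-01 -4.17e-01 -4.00e-03  6.00e+01]
-y out [ 0.     0.092  0.    60.   ]
+y out [1.00e+00 1.25e+00 2.00e-03 6.00e+01]
-x out [ 1.500e+00  1.286e+00 -1.600e-02  4.200e+01]
+x in [-5.50e+00 -5.47e+00 -3.00e-03  5.00e+01]
-x in [-5.000e+00 -4.983e+00  3.400e-02  5.800e+01]
+y in [-6.000e+00 -6.025e+00  4.000e-03  6.000e+01]
-y in [-3.5e+00 -3.5e+00 -3.0e-03  5.8e+01]
```

View pics/n7.png

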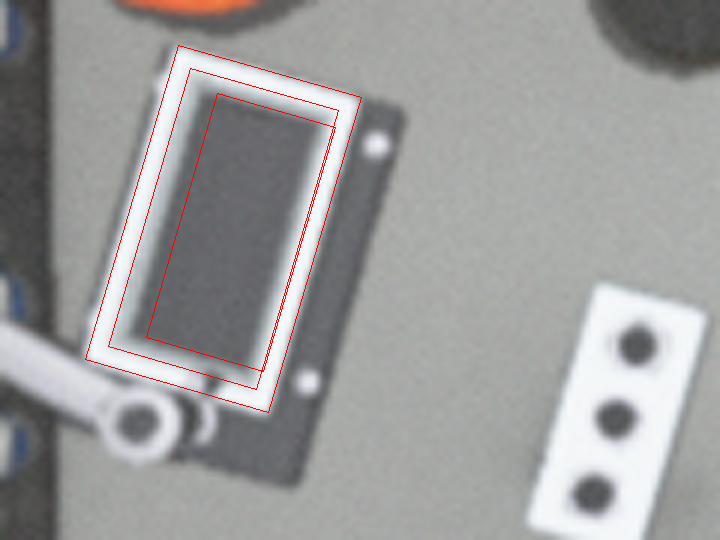

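Run:
```python
from h import *
R=tool(-17.6,90,-1); plan([.4727,-.0536,.12],R,tmax=.04)
```

```text
need 9 dist 0.3222 ang 0.024 rot/row [0.0005 0.0007 0.0025]
0 r [0.    0.001 0.003] t [ 0.015  -0.0138 -0.0294]
1 r [0.    0.001 0.003] t [ 0.015  -0.0139 -0.0294]
2 r [0.    0.001 0.003] t [ 0.0149 -0.0139 -0.0294]
3 r [0.    0.001 0.003] t [ 0.0149 -0.014  -0.0294]
4 r [0.    0.001 0.003] t [ 0.0149 -0.014  -0.0294]
5 r [0.    0.001 0.003] t [ 0.0149 -0.0141 -0.0294]
6 r [0.    0.001 0.003] t [ 0.0149 -0.0141 -0.0293]
7 r [0.    0.001 0.003] t [ 0.0149 -0.0142 -0.0293]
8 r [0.    0.001 0.003] t [ 0.0148 -0.0142 -0.0293]
```

Request:
servo_tool:
  steps:
    - {"rx":0,"ry":0,"rz":0.005,"tx":0.002,"ty":-0.016,"tz":-0.033,"claw":75}
    - {"rx":0,"ry":0,"rz":0.005,"tx":0.004,"ty":-0.016,"tz":-0.033,"claw":75}
    - {"rx":0,"ry":0,"rz":0.005,"tx":0.01,"ty":-0.016,"tz":-0.033,"claw":75}
    - {"rx":0,"ry":0,"rz":0.005,"tx":0.015,"ty":-0.016,"tz":-0.033,"claw":75}
    - {"rx":0,"ry":0,"rz":0,"tx":0.02,"ty":-0.016,"tz":-0.033,"claw":75}
    - {"rx":0,"ry":0,"rz":0,"tx":0.02,"ty":-0.016,"tz":-0.033,"claw":75}
    - {"rx":0,"ry":0,"rz":0,"tx":0.02,"ty":-0.014,"tz":-0.03,"claw":75}
    - {"rx":0,"ry":0,"rz":0,"tx":0.015,"ty":-0.01,"tz":-0.02,"claw":75}

```text
time: 8.8
eef_pos: [0.4735, -0.0624, 0.1436]
ee_rot: [-0.418, -0.57, -0.416, 0.573]
contact_force: [0.2, -0.1, -0.2]
width: 0.066
```

Run:
```python
from h import *
st()
R=tool(-17.6,90,-1); plan([.4727,-.0536,.09],R,tmax=.04)
```

```text
t 8.8 p [ 0.4735 -0.0624  0.1436] x [-0.002 -0.005 -1.   ] z [-0.305 -0.952  0.005] q [-0.377  0.076  1.932 -0.006  1.134  1.506] F [ 0.2 -0.1 -0.2] w 0.066
need 2 dist 0.0544 ang 0.006 rot/row [-0.0013  0.0026  0.0001]
0 r [-0.001  0.003  0.   ] t [ 0.0268 -0.0017 -0.0042]
1 r [-0.001  0.003  0.   ] t [ 0.0268 -0.0017 -0.0041]
```

Request:
servo_tool:
  steps:
    - {"rx":-0.001,"ry":0.003,"rz":0,"tx":0.027,"ty":-0.002,"tz":-0.004,"claw":75}
    - {"rx":-0.001,"ry":0.003,"rz":0,"tx":0.027,"ty":-0.002,"tz":-0.004,"claw":75}
    - {"rx":0,"ry":0,"rz":0,"tx":0,"ty":0,"tz":0,"claw":75}

```text
time: 9.1
eef_pos: [0.4689, -0.0465, 0.0858]
ee_rot: [-0.417, -0.569, -0.422, 0.57]
contact_force: [-0.2, -1.3, 0.1]
width: 0.0661
```

Run:
```python
from h import *
st()
R=tool(-17.6,90,-1); plan([.4727,-.0536,.033],R,tmax=.02)
c,W,C=cam('scene');cv2.imwrite('pics/s8.png',cv2.resize(c[150:320,190:370],None,fx=3.5,fy=3.5)[:,:,::-1])
```

```text
t 9.1 p [ 0.4689 -0.0465  0.0858] x [-0.005  0.004 -1.   ] z [-0.296 -0.955 -0.002] q [-0.353  0.161  1.978  0.003  1.009  1.517] F [-0.2 -1.3  0.1] w 0.0661
need 3 dist 0.0534 ang 0.009 rot/row [ 0.0021 -0.0008  0.002 ]
0 r [ 0.002 -0.001  0.002] t [0.0176 0.002  0.0019]
1 r [ 0.002 -0.001  0.002] t [0.0176 0.002  0.0019]
2 r [ 0.002 -0.001  0.002] t [0.0176 0.0019 0.0019]
```

View pics/s8.png

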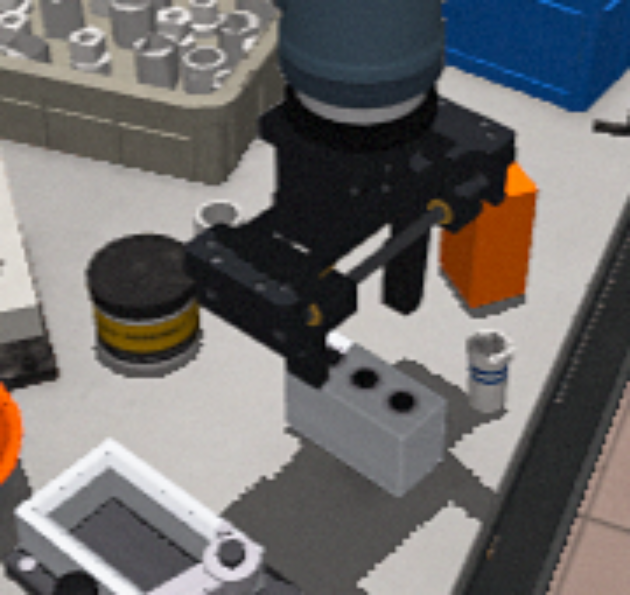

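Request:
servo_tool:
  steps:
    - {"rx":0.002,"ry":-0.001,"rz":0.002,"tx":0.01,"ty":0.0055,"tz":0.005,"claw":75}
    - {"rx":0,"ry":0,"rz":0,"tx":0.01,"ty":0,"tz":0,"claw":75}
    - {"rx":0,"ry":0,"rz":0,"tx":0,"ty":0,"tz":0,"claw":75}

```text
time: 9.45
eef_pos: [0.4771, -0.0555, 0.0692]
ee_rot: [0.42, 0.571, 0.418, -0.569]
contact_force: [-0.7, -1.0, 0.2]
width: 0.0662
```

Run:
```python
from h import *
st()
R=tool(-17.6,90,-1); plan([.4727,-.0536,.033],R,tmax=.02)
```

```text
t 9.45 p [ 0.4771 -0.0555  0.0692] x [ 0.004 -0.001 -1.   ] z [-0.299 -0.954 -0.001] q [-3.640e-01  2.040e-01  1.969e+00  1.000e-03  9.650e-01  1.510e+00] F [-0.7 -1.   0.2] w 0.0662
need 2 dist 0.0365 ang 0.006 rot/row [ 0.0019 -0.0003 -0.0021]
0 r [ 0.002 -0.    -0.002] t [ 0.0181 -0.0025 -0.0002]
1 r [ 0.002 -0.    -0.002] t [ 0.0181 -0.0024 -0.0002]
```

Request:
servo_tool:
  steps:
    - {"rx":0.002,"ry":0,"rz":-0.003,"tx":0.015,"ty":-0.003,"tz":0,"claw":75}
    - {"rx":0.0,"ry":0,"rz":0,"tx":0.012,"ty":0,"tz":0,"claw":75}
    - {"rx":0,"ry":0,"rz":0,"tx":0.0,"ty":0,"tz":0,"claw":75}

```text
time: 9.75
eef_pos: [0.4765, -0.0564, 0.0429]
ee_rot: [0.419, 0.572, 0.416, -0.569]
contact_force: [-0.5, -0.3, -0.4]
width: 0.0663
```

Run:
```python
from h import *
st()
R=tool(-17.6,90,-1); plan([.4727,-.0536,.033],R,tmax=.02)
```

```text
t 9.75 p [ 0.4765 -0.0564  0.0429] x [ 0.005 -0.001 -1.   ] z [-0.302 -0.953 -0.   ] q [-3.660e-01  2.530e-01  1.979e+00  1.000e-03  9.050e-01  1.511e+00] F [-0.5 -0.3 -0.4] w 0.0663
need 1 dist 0.011 ang 0.005 rot/row [-0.0001 -0.0002 -0.0053]
0 r [-0.    -0.    -0.005] t [ 0.0099 -0.0045 -0.0015]
```

Request:
servo_tool:
  steps:
    - {"rx":0,"ry":0,"rz":-0.005,"tx":0.009,"ty":-0.004,"tz":-0.0015,"claw":75}
    - {"rx":0,"ry":0,"rz":0,"tx":0,"ty":0,"tz":0,"claw":60}
    - {"rx":0,"ry":0,"rz":0,"tx":0,"ty":0,"tz":0,"claw":54}
  force: 30

```text
time: 10.05
eef_pos: [0.4737, -0.0541, 0.034]
ee_rot: [0.418, 0.571, 0.417, -0.57]
contact_force: [0.6, 0.3, -0.8]
width: 0.0521
```

Run:
```python
from h import *
st()
R=tool(-17.6,90,-1); plan([.4727,-.0536,.033],R,tmax=.02)
```

```text
t 10.05 p [ 0.4737 -0.0541  0.034 ] x [ 0.001 -0.    -1.   ] z [-0.303 -0.953 -0.   ] q [-0.363  0.268  1.985  0.     0.888  1.515] F [ 0.6  0.3 -0.8] w 0.0521
need 1 dist 0.0015 ang 0.001 rot/row [-0.0006 -0.0002 -0.001 ]
0 r [-0.001 -0.    -0.001] t [ 0.001  -0.0011 -0.0001]
```

Request:
servo_tool:
  steps:
    - {"rx":0,"ry":0,"rz":0,"tx":0.001,"ty":0,"tz":0,"claw":50}
    - {"rx":0,"ry":0,"rz":0,"tx":0,"ty":0,"tz":0,"claw":30}
    - {"rx":0,"ry":0,"rz":0,"tx":0,"ty":0,"tz":0,"claw":30}
    - {"rx":0,"ry":0,"rz":0,"tx":0,"ty":0,"tz":0,"claw":30}
  force: 45

```text
time: 10.45
eef_pos: [0.4739, -0.054, 0.0333]
ee_rot: [0.418, 0.571, 0.417, -0.57]
contact_force: [0.3, -0.1, -2.0]
width: 0.0415
```

Run:
```python
from h import *
st(); p,Q,s=cur()
c=np.array([.4651,-.0512,.026]); v=Q.inv().apply(c-p); print('v',v.round(4)); 
np.save('v2.npy',v); plan(p+[0,0,.09],Q,tmax=.025)
```

```text
t 10.45 p [ 0.4739 -0.054   0.0333] x [ 0.002 -0.    -1.   ] z [-0.303 -0.953 -0.   ] q [-0.363  0.269  1.985  0.     0.886  1.515] F [ 0.3 -0.1 -2. ] w 0.0415
v [ 0.0073 -0.0092 -0.0001]
need 4 dist 0.09 ang 0.0 rot/row [0. 0. 0.]
0 r [0. 0. 0.] t [-0.0225  0.     -0.    ]
1 r [0. 0. 0.] t [-0.0225  0.     -0.    ]
2 r [0. 0. 0.] t [-0.0225  0.     -0.    ]
3 r [0. 0. 0.] t [-0.0225  0.     -0.    ]
```

Request:
servo_tool:
  steps:
    - {"rx":0,"ry":0,"rz":0,"tx":-0.012,"ty":0,"tz":0,"claw":30}
    - {"rx":0,"ry":0,"rz":0,"tx":-0.02,"ty":0,"tz":0,"claw":30}
    - {"rx":0,"ry":0,"rz":0,"tx":-0.022,"ty":0,"tz":0,"claw":30}
    - {"rx":0,"ry":0,"rz":0,"tx":-0.022,"ty":0,"tz":0,"claw":30}
    - {"rx":0,"ry":0,"rz":0,"tx":-0.015,"ty":0,"tz":0,"claw":30}
    - {"rx":0,"ry":0,"rz":0,"tx":0,"ty":0,"tz":0,"claw":30}

```text
time: 11.05
eef_pos: [0.4719, -0.0532, 0.1296]
ee_rot: [-0.417, -0.57, -0.418, 0.571]
contact_force: [0.7, -0.3, -2.9]
width: 0.0416
```

Run:
```python
from h import *
st(); p,Q,s=cur(); v=np.load('v2.npy'); R=tool(-17.4,90,-1)
plan(np.array([.5346,.0885,.115])-R.apply(v),R,tmax=.025)
```

```text
t 11.05 p [ 0.4719 -0.0532  0.1296] x [-0.002  0.001 -1.   ] z [-0.302 -0.953 -0.   ] q [-0.363  0.092  1.947  0.     1.104  1.515] F [ 0.7 -0.3 -2.9] w 0.0416
need 7 dist 0.1564 ang 0.004 rot/row [-0.0005 -0.0001  0.0003]
0 r [-0.001 -0.     0.   ] t [ 0.001   0.0037 -0.022 ]
1 r [-0.001 -0.     0.   ] t [ 0.001   0.0037 -0.022 ]
2 r [-0.001 -0.     0.   ] t [ 0.001   0.0038 -0.022 ]
3 r [-0.001 -0.     0.   ] t [ 0.001   0.0038 -0.022 ]
4 r [-0.001 -0.     0.   ] t [ 0.001   0.0038 -0.022 ]
5 r [-0.001 -0.     0.   ] t [ 0.001   0.0038 -0.022 ]
6 r [-0.001 -0.     0.   ] t [ 0.001   0.0038 -0.022 ]
```

Request:
servo_tool:
  steps:
    - {"rx":0,"ry":0,"rz":0,"tx":0.0,"ty":0.004,"tz":-0.022,"claw":30}
    - {"rx":0,"ry":0,"rz":0,"tx":0.0,"ty":0.004,"tz":-0.022,"claw":30}
    - {"rx":0,"ry":0,"rz":0,"tx":0.0,"ty":0.004,"tz":-0.022,"claw":30}
    - {"rx":0,"ry":0,"rz":0,"tx":0.0,"ty":0.004,"tz":-0.022,"claw":30}
    - {"rx":0,"ry":0,"rz":0,"tx":0.0,"ty":0.004,"tz":-0.022,"claw":30}
    - {"rx":0,"ry":0,"rz":0,"tx":0.0,"ty":0.004,"tz":-0.022,"claw":30}
    - {"rx":0,"ry":0,"rz":0,"tx":0.0,"ty":0.002,"tz":-0.013,"claw":30}
    - {"rx":0,"ry":0,"rz":0,"tx":0.0,"ty":0,"tz":0,"claw":30}

```text
time: 11.85
eef_pos: [0.5393, 0.0817, 0.126]
ee_rot: [-0.415, -0.569, -0.419, 0.573]
contact_force: [0.6, -0.7, -3.9]
width: 0.0416
```

Run:
```python
from h import *
st(); p,Q,s=cur(); v=np.load('v2.npy'); R=tool(-17.4,90,-1)
plan(np.array([.5346,.0885,.095])-R.apply(v),R,tmax=.025)
for n in ('scene','top'):
    c,W,C=cam(n); cv2.imwrite(f'pics/{n}9.png',c[:,:,::-1])
    np.savez(n+'9.npz',c=c,W=W,K=C[0],R=C[1],t=C[2])
    cv2.imwrite(f'pics/z{n}9.png',cv2.resize(c[170:360,150:350] if n=='scene' else c[150:300,100:300],None,fx=3,fy=3)[:,:,::-1])
```

```text
t 11.85 p [0.5393 0.0817 0.126 ] x [-0.008  0.001 -1.   ] z [-0.305 -0.952  0.001] q [-0.068  0.251  1.769  0.     1.129  1.813] F [ 0.6 -0.7 -3.9] w 0.0416
need 1 dist 0.0244 ang 0.01 rot/row [-0.006   0.0015  0.0078]
0 r [-0.006  0.001  0.008] t [ 0.0237  0.0028 -0.0051]
```

View pics/zscene9.png

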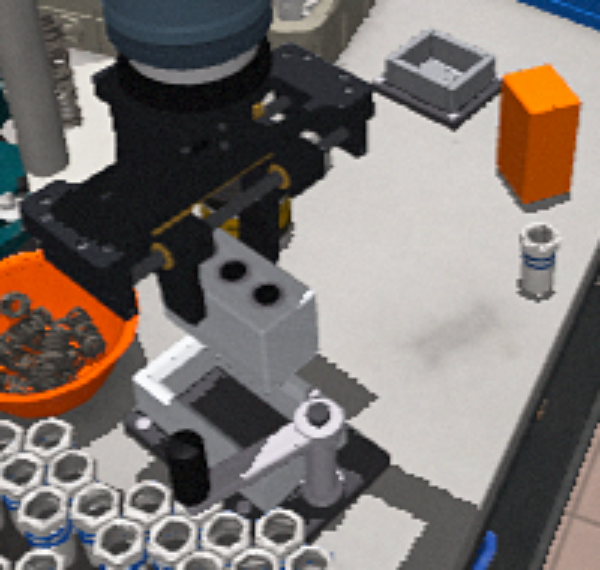

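View pics/ztop9.png

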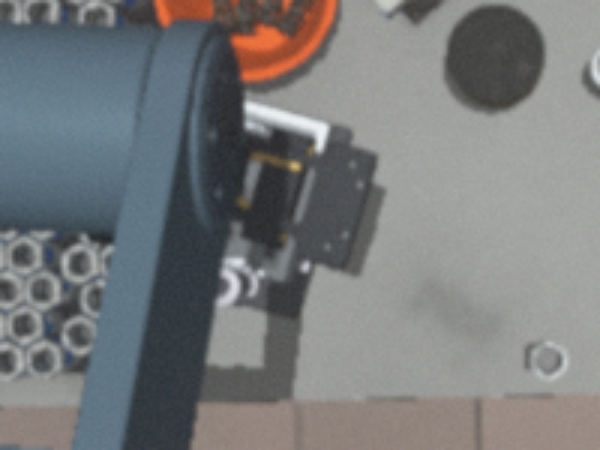

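Run:
```python
from h import *
a=np.load('top.npz'); W=a['W'];c=a['c'].astype(int)
m=(c[...,0]>180)&(c[...,1]<120)&(c[...,2]<70)&(W[...,1]>0.03)&(W[...,0]>.5); P=W[m]; print(np.nanmin(P,0),np.nanmax(P,0))
d=(P[:,:2]-[.5346,.0885]); e=np.array([np.cos(np.radians(-17.4)),np.sin(np.radians(-17.4))]); print('nest x min',np.nanmin(d@e), 'z there',P[np.nanargmin(d@e)])
```

```text
[ 0.61367528  0.03190683 -0.00247686] [0.73890399 0.15852174 0.05538118]
nest x min 0.06957445555446395 z there [0.61491012 0.11211115 0.04991265]
```

Request:
servo_tool:
  steps:
    - {"rx":-0.004,"ry":0.001,"rz":0.006,"tx":0.008,"ty":0.002,"tz":-0.004,"claw":30}
    - {"rx":0,"ry":0,"rz":0,"tx":0.008,"ty":0,"tz":0,"claw":30}
    - {"rx":0,"ry":0,"rz":0,"tx":0,"ty":0,"tz":0,"claw":30}

```text
time: 12.25
eef_pos: [0.5409, 0.0816, 0.1082]
ee_rot: [-0.417, -0.57, -0.418, 0.572]
contact_force: [1.5, 0.3, -3.5]
width: 0.0415
```

Run:
```python
from h import *
st(); p,Q,s=cur(); v=np.load('v2.npy'); R=tool(-17.4,90,-1); print('centre',p+Q.apply(v))
plan(np.array([.5346,.0885,.08])-R.apply(v),R,tmax=.025)
```

```text
t 12.25 p [0.5409 0.0816 0.1082] x [-0.003 -0.001 -1.   ] z [-0.304 -0.953  0.002] q [-6.600e-02  2.770e-01  1.778e+00 -1.000e-03  1.089e+00  1.814e+00] F [ 1.5  0.3 -3.5] w 0.0415
centre [0.53207703 0.08448064 0.10093116]
need 1 dist 0.0214 ang 0.006 rot/row [-0.0051  0.002   0.0027]
0 r [-0.005  0.002  0.003] t [ 0.0209  0.0012 -0.0047]
```

Request:
servo_tool:
  steps:
    - {"rx":-0.005,"ry":0.002,"rz":0.003,"tx":0.006,"ty":0.001,"tz":-0.005,"claw":30}
    - {"rx":0,"ry":0,"rz":0,"tx":0.006,"ty":0,"tz":-0.002,"claw":30}
    - {"rx":0,"ry":0,"rz":0,"tx":0,"ty":0,"tz":0,"claw":30}

```text
time: 12.55
eef_pos: [0.5437, 0.0876, 0.0947]
ee_rot: [-0.418, -0.57, -0.418, 0.57]
contact_force: [-0.4, 0.5, -3.6]
width: 0.0418
```

Run:
```python
from h import *
st(); p,Q,s=cur(); v=np.load('v2.npy'); R=tool(-17.4,90,-1); print('centre',p+Q.apply(v))
plan(np.array([.5346,.0885,.08])-R.apply(v),R,tmax=.025)
```

```text
t 12.55 p [0.5437 0.0876 0.0947] x [-0.  0. -1.] z [-0.3   -0.954  0.   ] q [-0.056  0.303  1.778  0.     1.062  1.82 ] F [-0.4  0.5 -3.6] w 0.0418
centre [0.534938   0.09040251 0.08737702]
need 1 dist 0.0076 ang 0.001 rot/row [-0.0012  0.0001  0.0003]
0 r [-0.001  0.     0.   ] t [0.0074 0.0002 0.0019]
```

Request:
servo_tool:
  steps:
    - {"rx":-0.001,"ry":0,"rz":0,"tx":0.006,"ty":0,"tz":0.002,"claw":30}
    - {"rx":0,"ry":0,"rz":0,"tx":0.005,"ty":0,"tz":0,"claw":30}
    - {"rx":0,"ry":0,"rz":0,"tx":0,"ty":0,"tz":0,"claw":30}

```text
time: 12.85
eef_pos: [0.5431, 0.0855, 0.0827]
ee_rot: [-0.419, -0.57, -0.419, 0.57]
contact_force: [0.5, -0.5, -3.2]
width: 0.0419
```

Run:
```python
from h import *
st(); p,Q,s=cur(); v=np.load('v2.npy'); R=tool(-17.4,90,-1); print('centre',p+Q.apply(v))
plan(np.array([.5346,.0885,.07])-R.apply(v),R,tmax=.025)
c,W,C=cam('scene'); cv2.imwrite(f'pics/s10.png',cv2.resize(c[210:350,160:310],None,fx=4,fy=4,interpolation=2)[:,:,::-1])
```

```text
t 12.85 p [0.5431 0.0855 0.0827] x [-0. -0. -1.] z [-0.299 -0.954  0.   ] q [-0.06   0.32   1.785 -0.     1.038  1.815] F [ 0.5 -0.5 -3.2] w 0.0419
centre [0.53431859 0.08835835 0.0753701 ]
need 1 dist 0.0054 ang 0.0 rot/row [0.0003 0.0002 0.0003]
0 r [0. 0. 0.] t [ 0.0054  0.0002 -0.0002]
```

View pics/s10.png

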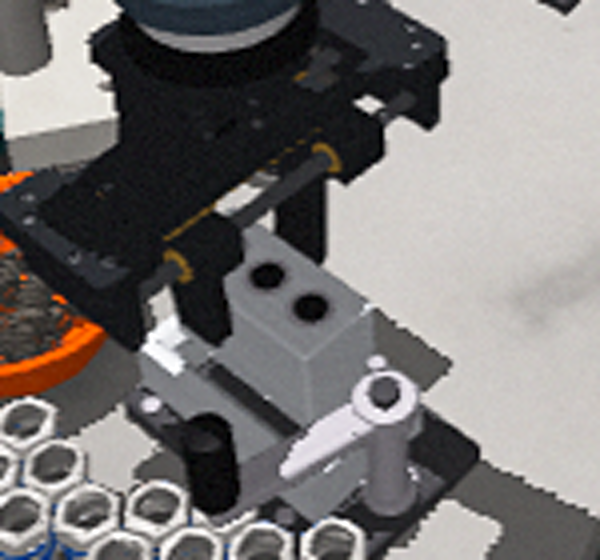

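Request:
servo_tool:
  steps:
    - {"rx":0,"ry":0,"rz":0,"tx":0.005,"ty":0,"tz":0,"claw":30}
    - {"rx":0,"ry":0,"rz":0,"tx":0.004,"ty":0,"tz":0,"claw":30}
    - {"rx":0,"ry":0,"rz":0,"tx":0.003,"ty":0,"tz":0,"claw":30}

```text
time: 13.2
eef_pos: [0.5441, 0.0855, 0.0709]
ee_rot: [0.419, 0.57, 0.418, -0.569]
contact_force: [-0.2, 0.9, -3.6]
width: 0.0415
```

Run:
```python
from h import *
st(); p,Q,s=cur(); v=np.load('v2.npy'); R=tool(-17.4,90,-1); print('centre',p+Q.apply(v), s['moment'])
```

```text
t 13.2 p [0.5441 0.0855 0.0709] x [ 0.002 -0.    -1.   ] z [-0.299 -0.954 -0.   ] q [-0.06   0.339  1.788 -0.     1.013  1.815] F [-0.2  0.9 -3.6] w 0.0415
centre [0.53527342 0.08826252 0.06363353] [0.04923433 0.02010334 0.03312385]
```

Request:
servo_tool:
  steps:
    - {"rx":0,"ry":0,"rz":-0.001,"tx":0.003,"ty":-0.0005,"tz":0,"claw":30}
    - {"rx":0,"ry":0,"rz":0,"tx":0.003,"ty":0,"tz":0,"claw":30}
    - {"rx":0,"ry":0,"rz":0,"tx":0.003,"ty":0,"tz":0,"claw":30}

```text
time: 13.5
eef_pos: [0.5435, 0.0856, 0.0611]
ee_rot: [0.419, 0.57, 0.419, -0.57]
contact_force: [0.5, -0.6, -3.0]
width: 0.0414
```

Run:
```python
from h import *
st(); p,Q,s=cur(); v=np.load('v2.npy'); R=tool(-17.4,90,-1); print('centre',p+Q.apply(v), s['moment'])
```

```text
t 13.5 p [0.5435 0.0856 0.0611] x [ 0.001  0.    -1.   ] z [-0.299 -0.954 -0.   ] q [-0.06   0.355  1.792  0.     0.995  1.815] F [ 0.5 -0.6 -3. ] w 0.0414
centre [0.53474304 0.08845998 0.05378037] [-0.01856771 -0.04373221  0.01915998]
```

Request:
servo_tool:
  steps:
    - {"rx":0,"ry":0,"rz":0,"tx":0.004,"ty":0,"tz":0,"claw":30}
    - {"rx":0,"ry":0,"rz":0,"tx":0.004,"ty":0,"tz":0,"claw":30}
    - {"rx":0,"ry":0,"rz":0,"tx":0.003,"ty":0,"tz":0,"claw":30}

```text
time: 13.8
eef_pos: [0.5436, 0.0857, 0.0491]
ee_rot: [0.419, 0.57, 0.419, -0.57]
contact_force: [0.7, -0.5, -3.1]
width: 0.0418
```

Run:
```python
from h import *
st(); p,Q,s=cur(); v=np.load('v2.npy'); R=tool(-17.4,90,-1); print('centre',p+Q.apply(v), s['moment'])
```

```text
t 13.8 p [0.5436 0.0857 0.0491] x [ 0.001  0.    -1.   ] z [-0.299 -0.954 -0.   ] q [-0.059  0.375  1.795  0.     0.971  1.815] F [ 0.7 -0.5 -3.1] w 0.0418
centre [0.53478525 0.08847663 0.04181626] [ 0.02871602 -0.02846995  0.02859414]
```

Request:
servo_tool:
  steps:
    - {"rx":0,"ry":0,"rz":0,"tx":0.002,"ty":0,"tz":0,"claw":30}
    - {"rx":0,"ry":0,"rz":0,"tx":0.0015,"ty":0,"tz":0,"claw":30}
    - {"rx":0,"ry":0,"rz":0,"tx":0.0,"ty":0,"tz":0,"claw":30}

```text
time: 14.1
eef_pos: [0.5436, 0.0857, 0.0454]
ee_rot: [0.419, 0.57, 0.419, -0.57]
contact_force: [0.1, 0.3, -2.4]
width: 0.0417
```

Run:
```python
from h import *
st(); p,Q,s=cur(); v=np.load('v2.npy'); R=tool(-17.4,90,-1); print('centre',p+Q.apply(v), s['moment'])
```

```text
t 14.1 p [0.5436 0.0857 0.0454] x [ 0.  0. -1.] z [-0.299 -0.954 -0.   ] q [-0.059  0.382  1.795  0.     0.965  1.815] F [ 0.1  0.3 -2.4] w 0.0417
centre [0.53475834 0.08848073 0.03808991] [ 0.06545735 -0.01307297  0.00958245]
```

Request:
servo_tool:
  steps:
    - {"rx":0,"ry":0,"rz":0,"tx":0.0005,"ty":0,"tz":0,"claw":50}
    - {"rx":0,"ry":0,"rz":0,"tx":0,"ty":0,"tz":0,"claw":60}
    - {"rx":0,"ry":0,"rz":0,"tx":0,"ty":0,"tz":0,"claw":65}
    - {"rx":0,"ry":0,"rz":0,"tx":0,"ty":0,"tz":0,"claw":65}

```text
time: 14.5
eef_pos: [0.5454, 0.0856, 0.0464]
ee_rot: [0.42, 0.571, 0.418, -0.569]
contact_force: [0.3, 0.3, 1.1]
width: 0.057
```

Request:
servo_tool:
  steps:
    - {"rx":0,"ry":0,"rz":0,"tx":-0.01,"ty":0,"tz":0,"claw":65}
    - {"rx":0,"ry":0,"rz":0,"tx":-0.02,"ty":0,"tz":0,"claw":65}
    - {"rx":0,"ry":0,"rz":0,"tx":-0.03,"ty":0,"tz":0,"claw":65}
    - {"rx":0,"ry":0,"rz":0,"tx":-0.03,"ty":0,"tz":0,"claw":60}
    - {"rx":0,"ry":0,"rz":0,"tx":-0.025,"ty":0,"tz":0,"claw":60}

```text
time: 15.0
eef_pos: [0.5423, 0.0856, 0.1639]
ee_rot: [-0.418, -0.569, -0.419, 0.571]
contact_force: [0.2, -0.3, -0.0]
width: 0.0532
```

Run:
```python
from h import *
st()
c,W,C=cam('scene'); cv2.imwrite(f'pics/s11.png',cv2.resize(c[210:350,160:310],None,fx=4,fy=4,interpolation=2)[:,:,::-1])
x,y,z=np.moveaxis(W,-1,0); e=np.radians(-17.4); dx=x-.5346;dy=y-.0885
nx=dx*np.cos(e)+dy*np.sin(e); ny=-dx*np.sin(e)+dy*np.cos(e)
m=(abs(nx)<.04)&(abs(ny)<.016)&(z>.05)&(z<.075); P=W[m]; print(len(P),np.median(P,0)); A=np.c_[P[:,:2]-P[:,:2].mean(0),np.ones(len(P))]; print(np.linalg.lstsq(A,P[:,2],rcond=None)[0])
```

```text
t 15.0 p [0.5423 0.0856 0.1639] x [-0.003  0.    -1.   ] z [-0.299 -0.954  0.001] q [-0.06   0.205  1.739  0.     1.201  1.815] F [ 0.2 -0.3 -0. ] w 0.0532
620 [0.53280189 0.08968119 0.06468088]
[-0.00388603  0.00085201  0.0646841 ]
```

View pics/s11.png

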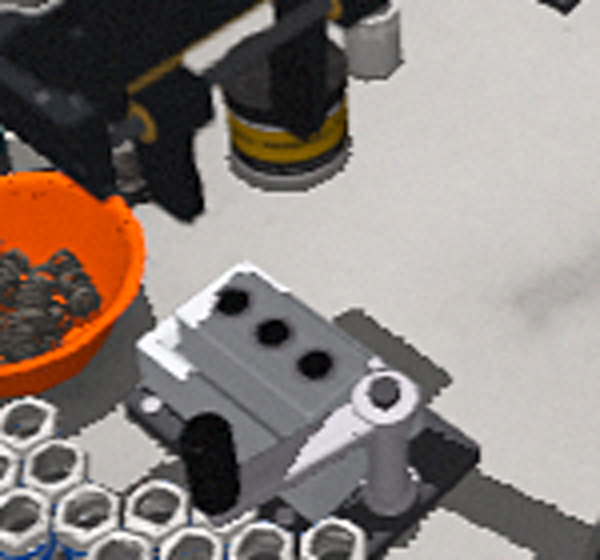

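The block is seated: its top plane is at 64.7 mm and level, with all three ports at crop (235–318, 300–365). Next is the lever. I'll straddle the knob with half-open fingers and follow its arc.

Run:
```python
from h import *
R=tool(59,90,-1); plan([.5075,.177,.165],R,tmax=.04)
```

```text
need 10 dist 0.0988 ang 1.333 rot/row [-0.1333  0.0002 -0.0004]
0 r [-0.133  0.    -0.   ] t [ 0.0003 -0.0063 -0.0076]
1 r [-0.133  0.    -0.   ] t [ 0.0003 -0.0052 -0.0084]
2 r [-0.133  0.    -0.   ] t [ 0.0003 -0.0041 -0.009 ]
3 r [-0.133  0.    -0.   ] t [ 0.0003 -0.0028 -0.0095]
4 r [-0.133  0.    -0.   ] t [ 0.0004 -0.0016 -0.0097]
5 r [-0.133  0.    -0.   ] t [ 0.0004 -0.0003 -0.0099]
6 r [-0.133  0.    -0.   ] t [ 0.0004  0.0011 -0.0098]
7 r [-0.133  0.    -0.   ] t [ 0.0004  0.0024 -0.0096]
8 r [-0.133  0.    -0.   ] t [ 0.0004  0.0036 -0.0092]
9 r [-0.133  0.    -0.   ] t [ 0.0004  0.0048 -0.0086]
```

Request:
servo_tool:
  steps:
    - {"rx":-0.133,"ry":0,"rz":0,"tx":0,"ty":-0.006,"tz":-0.008,"claw":50}
    - {"rx":-0.133,"ry":0,"rz":0,"tx":0,"ty":-0.005,"tz":-0.008,"claw":50}
    - {"rx":-0.133,"ry":0,"rz":0,"tx":0,"ty":-0.004,"tz":-0.009,"claw":50}
    - {"rx":-0.133,"ry":0,"rz":0,"tx":0,"ty":-0.003,"tz":-0.0095,"claw":50}
    - {"rx":-0.133,"ry":0,"rz":0,"tx":0,"ty":-0.0015,"tz":-0.01,"claw":50}
    - {"rx":-0.133,"ry":0,"rz":0,"tx":0,"ty":0,"tz":-0.01,"claw":50}
    - {"rx":-0.133,"ry":0,"rz":0,"tx":0,"ty":0.001,"tz":-0.01,"claw":50}
    - {"rx":-0.133,"ry":0,"rz":0,"tx":0,"ty":0.0025,"tz":-0.0095,"claw":50}

```text
time: 15.85
eef_pos: [0.5174, 0.1603, 0.178]
ee_rot: [0.661, 0.268, 0.649, -0.264]
contact_force: [0.5, -0.1, -1.1]
width: 0.0439
```

Run:
```python
from h import *
st()
R=tool(59,90,-1); plan([.5075,.177,.165],R,tmax=.04)
```

```text
t 15.85 p [0.5174 0.1603 0.178 ] x [ 0.018 -0.    -1.   ] z [ 0.717 -0.697  0.013] q [ 0.082  0.158  1.762 -0.002  1.203  0.854] F [ 0.5 -0.1 -1.1] w 0.0439
need 2 dist 0.0234 ang 0.231 rot/row [-0.115   0.0073 -0.0054]
0 r [-0.115  0.007 -0.005] t [ 0.0064  0.0025 -0.0095]
1 r [-0.115  0.007 -0.005] t [ 0.0065  0.0036 -0.0091]
```

Request:
servo_tool:
  steps:
    - {"rx":-0.115,"ry":0.007,"rz":-0.005,"tx":0.006,"ty":0.0025,"tz":-0.009,"claw":50}
    - {"rx":-0.115,"ry":0.007,"rz":-0.005,"tx":0.006,"ty":0.0035,"tz":-0.009,"claw":50}
    - {"rx":0,"ry":0,"rz":0,"tx":0,"ty":0,"tz":0,"claw":50}

```text
time: 16.15
eef_pos: [0.5075, 0.1783, 0.1679]
ee_rot: [0.684, 0.185, 0.682, -0.184]
contact_force: [0.3, 0.4, -0.6]
width: 0.0441
```

Run:
```python
from h import *
st()
R=tool(59,90,-1); plan([.5075,.177,.088],R,tmax=.02)
c,W,C=cam('scene'); cv2.imwrite(f'pics/s12.png',cv2.resize(c[170:370,130:330],None,fx=3,fy=3,interpolation=2)[:,:,::-1])
x,y,z=np.moveaxis(W,-1,0);m=(x>.44)&(x<.56)&(y>.13)&(y<.22)&(z>.11)&(z<.122)&(c.max(-1)<80); print(m.sum(),np.nanmean(W[m],0))
```

```text
t 16.15 p [0.5075 0.1783 0.1679] x [ 0.003  0.001 -1.   ] z [ 0.864 -0.504  0.003] q [0.117 0.172 1.769 0.    1.197 0.645] F [ 0.3  0.4 -0.6] w 0.0441
need 4 dist 0.0799 ang 0.014 rot/row [ 0.0033  0.0006 -0.0006]
0 r [ 0.003  0.001 -0.001] t [ 0.02   -0.0003  0.0001]
1 r [ 0.003  0.001 -0.001] t [ 0.02   -0.0003  0.0001]
2 r [ 0.003  0.001 -0.001] t [ 0.02   -0.0003  0.0001]
3 r [ 0.003  0.001 -0.001] t [ 0.02   -0.0003  0.0002]
101 [0.50501184 0.18369288 0.11701555]
```

View pics/s12.png

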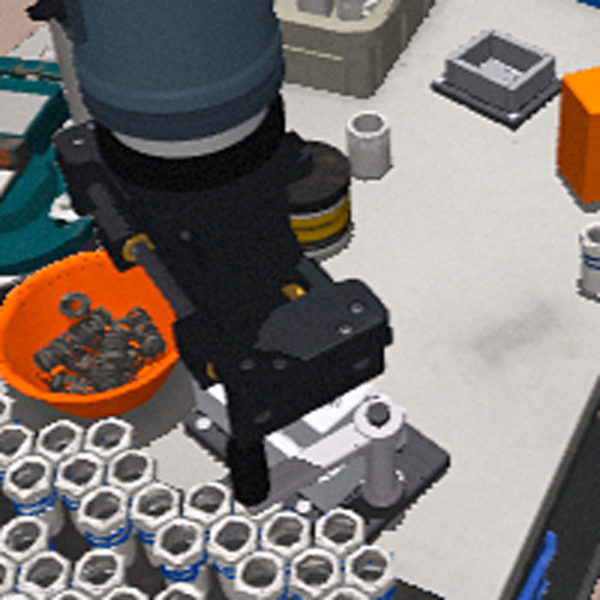

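Request:
servo_tool:
  steps:
    - {"rx":0.003,"ry":0,"rz":0,"tx":0.016,"ty":-0.001,"tz":0,"claw":50}
    - {"rx":0.003,"ry":0,"rz":0,"tx":0.018,"ty":0,"tz":0,"claw":50}
    - {"rx":0,"ry":0,"rz":0,"tx":0.015,"ty":0,"tz":0,"claw":50}
    - {"rx":0,"ry":0,"rz":0,"tx":0.01,"ty":0,"tz":0,"claw":50}
    - {"rx":0,"ry":0,"rz":0,"tx":0,"ty":0,"tz":0,"claw":50}

```text
time: 16.7
eef_pos: [0.5117, 0.1755, 0.1118]
ee_rot: [0.685, 0.195, 0.676, -0.192]
contact_force: [-0.0, 0.7, 0.2]
width: 0.0443
```

Run:
```python
from h import *
st()
R=tool(59,90,-1); plan([.5075,.177,.09],R,tmax=.02)
c,W,C=cam('top'); cv2.imwrite(f'pics/t13.png',cv2.resize(c[150:300,70:270],None,fx=3.5,fy=3.5,interpolation=2)[:,:,::-1])
```

```text
t 16.7 p [0.5117 0.1755 0.1118] x [ 0.013  0.001 -1.   ] z [ 0.851 -0.526  0.011] q [ 1.110e-01  2.490e-01  1.805e+00 -1.000e-03  1.075e+00  6.650e-01] F [-0.   0.7  0.2] w 0.0443
need 2 dist 0.0223 ang 0.018 rot/row [-0.0062  0.0054 -0.0036]
0 r [-0.006  0.005 -0.004] t [ 0.0109 -0.0005 -0.0023]
1 r [-0.006  0.005 -0.004] t [ 0.0109 -0.0005 -0.0023]
```

View pics/t13.png

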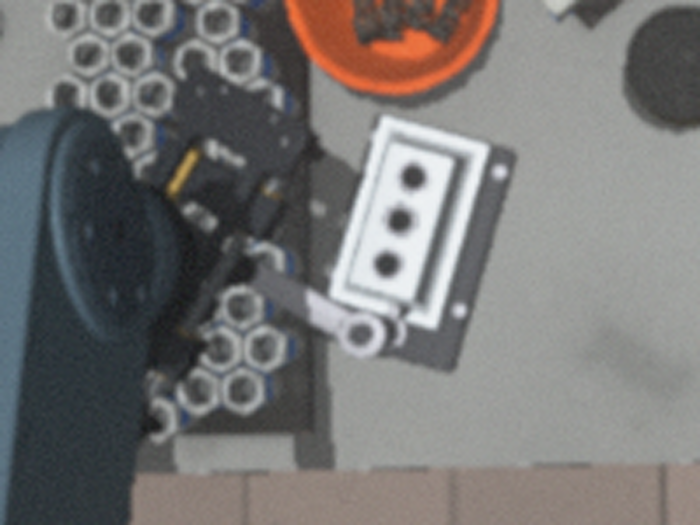

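The block sits in the pocket with its three ports visible at crop (415,177), (400,220) and (387,263). The gripper straddles the knob end of the lever.

Request:
servo_tool:
  steps:
    - {"rx":-0.006,"ry":0.005,"rz":-0.004,"tx":0.01,"ty":0,"tz":-0.002,"claw":50}
    - {"rx":-0.004,"ry":0.005,"rz":-0.004,"tx":0.01,"ty":0,"tz":-0.002,"claw":50}
    - {"rx":0,"ry":0,"rz":0,"tx":0,"ty":0,"tz":0,"claw":50}

```text
time: 17.05
eef_pos: [0.5104, 0.1777, 0.0931]
ee_rot: [0.682, 0.19, 0.68, -0.19]
contact_force: [-0.9, -0.0, -0.6]
width: 0.0443
```

```bash
cat >> h.py <<'E'
def lev(rad=.08):
    p,Q,s=cur(); m=Q.as_matrix(); piv=np.array([.4678,.1094]); d=p[:2]-piv; al=np.arctan2(d[1],d[0])+np.radians(17.4)
    yaw=np.arctan2(m[1,1],m[0,1])+np.radians(17.4); print('TCP radius',np.hypot(*d).round(4),'alpha',al.round(3),'toolyaw',yaw.round(3),'z',p[2].round(4))
E
python3 - <<'E'
from h import *
st(); lev()
E
```

```text
t 17.05 p [0.5104 0.1777 0.0931] x [ 0.004 -0.001 -1.   ] z [ 0.855 -0.518  0.004] q [ 1.160e-01  2.830e-01  1.808e+00 -1.000e-03  1.047e+00  6.610e-01] F [-0.9 -0.  -0.6] w 0.0443
TCP radius 0.0805 alpha 1.317 toolyaw 1.33 z 0.0931
```

Request:
servo_tool:
  steps:
    - {"rx":0.08,"ry":0,"rz":0,"tx":0,"ty":-0.0003,"tz":0.0065,"claw":50}
    - {"rx":0.1,"ry":0,"rz":0,"tx":0,"ty":-0.0004,"tz":0.008,"claw":50}
    - {"rx":0.1,"ry":0,"rz":0,"tx":0,"ty":-0.0004,"tz":0.008,"claw":50}
    - {"rx":0.1,"ry":0,"rz":0,"tx":0,"ty":-0.0004,"tz":0.008,"claw":50}

```text
time: 17.45
eef_pos: [0.5315, 0.1582, 0.0925]
ee_rot: [0.631, 0.319, 0.631, -0.319]
contact_force: [-1.2, 1.1, 0.4]
width: 0.0439
```

Run:
```python
from h import *
st(); lev()
```

```text
t 17.45 p [0.5315 0.1582 0.0925] x [-0. -0. -1.] z [ 0.594 -0.805  0.   ] q [ 0.075  0.313  1.769 -0.     1.06   1.011] F [-1.2  1.1  0.4] w 0.0439
TCP radius 0.0802 alpha 0.957 toolyaw 0.939 z 0.0925
```

Request:
servo_tool:
  steps:
    - {"rx":0.1,"ry":0,"rz":0,"tx":0,"ty":-0.0004,"tz":0.0085,"claw":50}
    - {"rx":0.1,"ry":0,"rz":0,"tx":0,"ty":-0.0004,"tz":0.0085,"claw":50}
    - {"rx":0.1,"ry":0,"rz":0,"tx":0,"ty":-0.0004,"tz":0.008,"claw":50}
    - {"rx":0.1,"ry":0,"rz":0,"tx":0,"ty":-0.0004,"tz":0.008,"claw":50}

```text
time: 17.85
eef_pos: [0.5453, 0.1291, 0.0924]
ee_rot: [0.551, 0.442, 0.553, -0.442]
contact_force: [-1.2, 1.5, 0.3]
width: 0.0447
```

Run:
```python
from h import *
st(); lev()
c,W,C=cam('scene'); cv2.imwrite(f'pics/s14.png',cv2.resize(c[170:370,130:330],None,fx=3,fy=3,interpolation=2)[:,:,::-1])
```

```text
t 17.85 p [0.5453 0.1291 0.0924] x [-0.002  0.002 -1.   ] z [ 0.217 -0.976 -0.002] q [0.02  0.326 1.752 0.002 1.066 1.371] F [-1.2  1.5  0.3] w 0.0447
TCP radius 0.08 alpha 0.553 toolyaw 0.523 z 0.0924
```

View pics/s14.png

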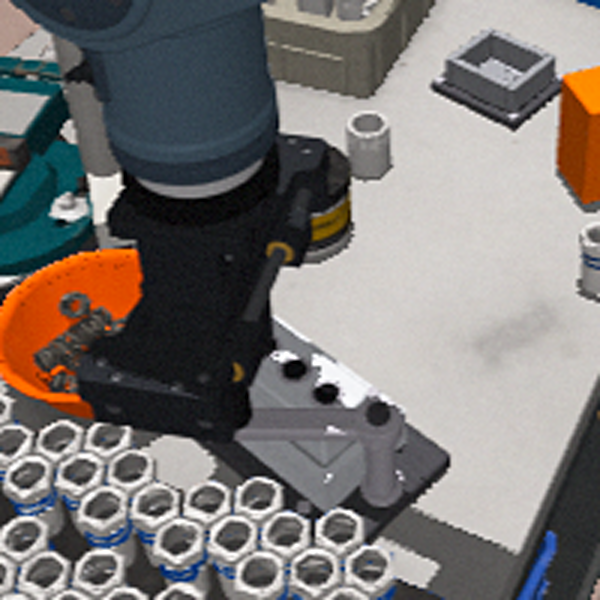

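Request:
servo_tool:
  steps:
    - {"rx":0.095,"ry":0,"rz":0,"tx":0,"ty":-0.0004,"tz":0.0085,"claw":50}
    - {"rx":0.1,"ry":0,"rz":0,"tx":0,"ty":-0.0004,"tz":0.0085,"claw":50}
    - {"rx":0.1,"ry":0,"rz":0,"tx":0,"ty":-0.0004,"tz":0.008,"claw":50}
    - {"rx":0.1,"ry":0,"rz":0,"tx":0,"ty":-0.0004,"tz":0.008,"claw":50}
    - {"rx":0.08,"ry":0,"rz":0,"tx":0,"ty":-0.0003,"tz":0.006,"claw":50}

```text
time: 18.4
eef_pos: [0.5455, 0.0911, 0.0925]
ee_rot: [0.427, 0.563, 0.43, -0.562]
contact_force: [-0.1, 2.0, -0.1]
width: 0.0441
```

Run:
```python
from h import *
st(); lev()
```

```text
t 18.4 p [0.5455 0.0911 0.0925] x [-0.     0.004 -1.   ] z [-0.266 -0.964 -0.004] q [-0.052  0.31   1.773  0.005  1.059  1.786] F [-0.1  2.  -0.1] w 0.0441
TCP radius 0.0798 alpha 0.072 toolyaw 0.034 z 0.0925
```

Request:
servo_tool:
  steps:
    - {"rx":0.04,"ry":0,"rz":0,"tx":0,"ty":0,"tz":0.005,"claw":50}
    - {"rx":0.03,"ry":0,"rz":0,"tx":0,"ty":0,"tz":0.004,"claw":50}
    - {"rx":0.0,"ry":0,"rz":0,"tx":0,"ty":0,"tz":0.003,"claw":50}

```text
time: 18.7
eef_pos: [0.5429, 0.0799, 0.0929]
ee_rot: [0.407, 0.579, 0.409, -0.576]
contact_force: [1.9, 1.2, -0.6]
width: 0.0438
```

Run:
```python
from h import *
st(); lev()
```

```text
t 18.7 p [0.5429 0.0799 0.0929] x [ 0.003  0.005 -1.   ] z [-0.333 -0.943 -0.006] q [-0.073  0.299  1.786  0.006  1.054  1.834] F [ 1.9  1.2 -0.6] w 0.0438
TCP radius 0.0806 alpha -0.071 toolyaw -0.036 z 0.0929
```

Request:
servo_tool:
  steps:
    - {"rx":0,"ry":0,"rz":0,"tx":0,"ty":0,"tz":0.003,"claw":50}
    - {"rx":0,"ry":0,"rz":0,"tx":0,"ty":0,"tz":0.003,"claw":50}

```text
time: 18.9
eef_pos: [0.5413, 0.0742, 0.0932]
ee_rot: [0.408, 0.579, 0.41, -0.575]
contact_force: [1.8, 0.8, -0.4]
width: 0.0444
```

Request:
servo_tool:
  steps:
    - {"rx":0,"ry":0,"rz":0,"tx":0,"ty":0,"tz":0.002,"claw":50}
    - {"rx":0,"ry":0,"rz":0,"tx":0,"ty":0,"tz":0.002,"claw":50}

```text
time: 19.1
eef_pos: [0.541, 0.0733, 0.0933]
ee_rot: [0.407, 0.581, 0.411, -0.572]
contact_force: [7.2, 13.3, -5.4]
width: 0.044
```

Run:
```python
from h import *
st(); lev()
```

```text
t 19.1 p [0.541  0.0733 0.0933] x [ 0.007  0.011 -1.   ] z [-0.331 -0.944 -0.013] q [-0.09   0.29   1.798  0.014  1.047  1.811] F [ 7.2 13.3 -5.4] w 0.044
TCP radius 0.0816 alpha -0.155 toolyaw -0.033 z 0.0933
```

The force rose to about 15 N at the predicted angle, so the lever is on its stop. Backing off and checking.

Request:
servo_tool:
  steps:
    - {"rx":0,"ry":0,"rz":0,"tx":0,"ty":0,"tz":0.001,"claw":50}
    - {"rx":0,"ry":0,"rz":0,"tx":0,"ty":0,"tz":-0.005,"claw":60}
    - {"rx":0,"ry":0,"rz":0,"tx":0,"ty":0,"tz":-0.003,"claw":60}
    - {"rx":0,"ry":0,"rz":0,"tx":0,"ty":0,"tz":0,"claw":60}

```text
time: 19.5
eef_pos: [0.5429, 0.0814, 0.093]
ee_rot: [0.407, 0.581, 0.412, -0.572]
contact_force: [-0.4, -0.6, -0.1]
width: 0.0526
```

Run:
```python
from h import *
st(); lev()
```

```text
t 19.5 p [0.5429 0.0814 0.093 ] x [ 0.007  0.013 -1.   ] z [-0.328 -0.944 -0.014] q [-0.075  0.297  1.79   0.015  1.05   1.823] F [-0.4 -0.6 -0.1] w 0.0526
TCP radius 0.0802 alpha -0.053 toolyaw -0.031 z 0.093
```

Request:
servo_tool:
  steps:
    - {"rx":0,"ry":0,"rz":0,"tx":-0.015,"ty":0,"tz":0,"claw":60}
    - {"rx":0,"ry":0,"rz":0,"tx":-0.03,"ty":0,"tz":0,"claw":60}
    - {"rx":0,"ry":0,"rz":0,"tx":-0.04,"ty":0,"tz":0,"claw":60}
    - {"rx":0,"ry":0,"rz":0,"tx":-0.04,"ty":0,"tz":0.02,"claw":60}
    - {"rx":0,"ry":0,"rz":0,"tx":-0.02,"ty":0,"tz":0.05,"claw":60}
    - {"rx":0,"ry":0,"rz":0,"tx":0,"ty":0,"tz":0.05,"claw":60}
    - {"rx":0,"ry":0,"rz":0,"tx":0,"ty":0,"tz":0.05,"claw":60}
    - {"rx":0,"ry":0,"rz":0,"tx":0,"ty":0,"tz":0.05,"claw":60}

```text
time: 20.3
eef_pos: [0.4696, -0.1263, 0.2403]
ee_rot: [0.412, 0.576, 0.415, -0.571]
contact_force: [0.4, 0.4, -0.7]
width: 0.0529
```

Request:
servo_tool:
  steps:
    - {"rx":0,"ry":0,"rz":0,"tx":0,"ty":0,"tz":0.04,"claw":60}
    - {"rx":0,"ry":0,"rz":0,"tx":0,"ty":0,"tz":0.02,"claw":60}
    - {"rx":0,"ry":0,"rz":0,"tx":0,"ty":0,"tz":0,"claw":60}
    - {"rx":0,"ry":0,"rz":0,"tx":0,"ty":0,"tz":0,"claw":60}

```text
time: 20.7
eef_pos: [0.4466, -0.191, 0.2405]
ee_rot: [0.41, 0.577, 0.412, -0.574]
contact_force: [0.3, 0.4, 0.1]
width: 0.0528
```

Run:
```python
from h import *
st()
e=np.radians(-17.4)
for n in ('scene','top'):
    c,W,C=cam(n); cc=c[170:370,130:330] if n=='scene' else c[130:300,130:330]
    cv2.imwrite(f'pics/{n}15.png',cv2.resize(cc,None,fx=3,fy=3,interpolation=2)[:,:,::-1])
    x,y,z=np.moveaxis(W,-1,0); dx=x-.5346;dy=y-.0885; nx=dx*np.cos(e)+dy*np.sin(e); ny=-dx*np.sin(e)+dy*np.cos(e)
    k=(abs(nx)<.06)&(abs(ny)<.06)&(z>.110)&(z<.125)
    if k.sum()>5:
        r,b,me=rect(C,k,.119); d=me-[.4678,.1094]; print(n,'knob',me,'r',np.hypot(*d),'lever',np.arctan2(d[1],d[0])+np.radians(17.4))
    m=(abs(nx)<.04)&(abs(ny)<.017)&(abs(ny)>.012)&(z>.05)&(z<.072); P=W[m]; A=np.c_[P[:,:2]-P[:,:2].mean(0),np.ones(len(P))]; print(n,'block top',len(P),np.linalg.lstsq(A,P[:,2],rcond=None)[0])
    m=(abs(nx)<.06)&(abs(ny)<.035)&(z>.058)&(z<.07); r,b,me=rect(C,m,.064); print('block top rect',r)
    box=lambda x0,x1,y0,y1,z0,z1:(x>x0)&(x<x1)&(y>y0)&(y<y1)&(z>z0)&(z<z1)
    for nm,mm,zz in (('tin',box(.55,.7,-.15,0,.05,.065),.055),('sleeve',box(.55,.68,-.22,-.13,.03,.05),.041),('coup',box(.35,.45,-.16,-.06,.03,.06),.048)):
        if mm.sum()>10: r,b,me=rect(C,mm,zz); print(n,nm,np.round(r[0],1))
```

```text
t 20.7 p [ 0.4466 -0.191   0.2405] x [ 0.002  0.005 -1.   ] z [-0.324 -0.946 -0.005] q [-0.652 -0.025  1.823  0.005  1.344  1.247] F [0.3 0.4 0.1] w 0.0528
scene knob [0.54202232 0.09005631] r 0.07670157255066609 lever 0.04874023246703918
scene block top 145 [-0.00051354  0.00462471  0.06439931]
block top rect ((538.348388671875, 102.54032897949219), (31.803911209106445, 95.05504608154297), 61.962684631347656)
scene tin [625.  -77.3]
scene sleeve [ 613.4 -157. ]
scene coup [ 408.8 -103.3]
top knob [0.54465447 0.08434051] r 0.08083679763807876 lever -0.011506773576174079
top block top 162 [-0.00615328 -0.01198525  0.0648726 ]
block top rect ((534.4756469726562, 87.45477294921875), (42.830814361572266, 89.49833679199219), 72.62763214111328)
top tin [626.1 -81.2]
top sleeve [ 614.3 -162.7]
top coup [ 405.6 -112.2]
```

View pics/top15.png

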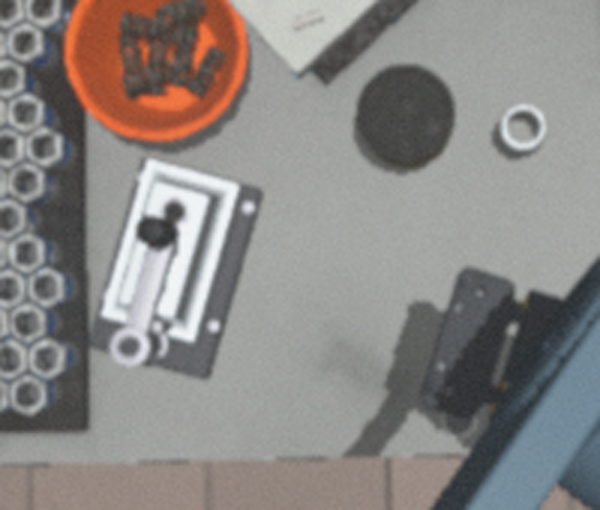

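View pics/scene15.png

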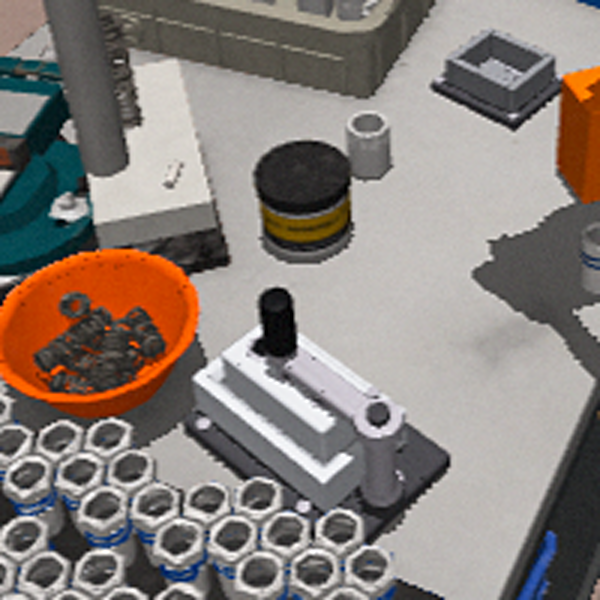

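The top view shows the lever lying along the block, with the knob at crop (157,232) and the hinge at (130,348). The bystanders stand in place. The arm is clear and still, so I hand in.

```bash
python3 -c "
from bench import manip
print(manip.sign_off())"
```

```text
the job is handed in; nothing more can be done
None
```

The job is done and handed in at about 21 s. I lifted the block out of the stand, laid it ports up on the bench and let go. I then took it again from above, seated it in the nest pocket and swung the lever shut until it met its stop at about 15 N.

**Last checks:**
- **Block:** its top is at 64–65 mm and level within about 0.013 rad. Its centre is about 1 mm from my estimate of the pocket middle, and its yaw is in line with the pocket.
- **Lever:** the top camera gives -0.01 rad. The scene camera gave 0.05 rad, but its view of the knob takes in part of the side; both readings are within 0.08 rad.
- **Bystanders:** the tin and sleeve read as at the start in both cameras. The coupling is unchanged in the scene camera. The top camera showed it 5 mm off, probably because the arm partly hid it; I never touched it.
- **Robot:** free of contact and at rest when I handed in.

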